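# Ready the bedroom star projector: uncap the lens, set and lock the focus ring

### The arm

A 6-joint arm with a two-finger parallel gripper is mounted at the origin on the work surface. World frame = base frame: x ahead of the robot, y to its left, z up, the work surface at z = 0. Lengths are in m, angles in rad, forces in N, time in s.
With the tool pointing down it reaches from about 0.35 to 0.725 m from the base axis. Payload 4.3 kg.
Tool frame: the origin (TCP) lies at the very end of the fingers, on their centre line; the grasp point (between the pads) lies 19 mm behind it (arm.pinch_z is the distance from the TCP to the grasp point, in m); z points along the fingers, y is the line along which they close (so a half turn about z gives the same grasp; the last joint's range is limited). The gripper opens to 85 mm and grips with 20 to 120 N. Pads are 22 mm wide; open, the fingers measure 114 mm over their backs; the gripper's body (76 mm by 85 mm) begins 54 mm behind the grasp point. The pads swing forward as they close: fully open they stand 13 mm farther back than shut.
Start: joints at [-1.233, 0.377, 0.081, 1.274, 0, 1.46], TCP at [0.249, -0.518, 0.231] pointing down, gripper open.
Joint ranges: [-2.72, 2.72], [-0.84, 1.66], [-1.02, 1.22], [-1.77, 2.12], [-1.37, 1.28], [-3.14, 3.14]. Speed limits (rad/s): [2.57, 2.57, 3.14, 3.14, 3.14, 3.14].

### API

Orientations are given as [roll, pitch, yaw] about the fixed x, y, z axes, in that order (R = Rz(yaw) Ry(pitch) Rx(roll)).
In Python, from workcell import arm gives the robot as it stands.
- The arm moves only by the tool move_arm, never from a script. Its argument "motion" is a list of rows, each a list of 7 numbers: the opening, from 0 (shut) to 1 (fully open), then the shift along the tool's x, y, z scaled (see below), then the turn, a rotation vector about the tool's x, y, z scaled (see below). In form: [[jaw, dx, dy, dz, rx, ry, rz], ...]. A call has 1 to 10 rows; each row is the pose to reach, as a shift and turn from the pose commanded when the call began, along the tool's axes at that moment, turning the shorter way round; what a row does not reach only later rows make up. The controller multiplies each number of a shift by 0.2 m and each number of a turn by 180 degrees. A row lasts 1/8 s, in which the tool goes at most 62.5 mm and 10.7 degrees, less where a joint would pass 70% of its speed; a pose out of reach is approached as far as the arm can. A call with a number of a shift or a turn outside -1 to 1 is refused whole. A call with a gripper value outside its range is refused whole. The fingers move at their own pace and stop on an object; the grip force is fixed at half the most. Time passes only in rows, so rows that repeat a pose let the fingers close. It gives the time, the measured TCP pose, the force, the opening and the grip force at its end, in the units of the state.
- arm.get_obs(): the state, without advancing time (a new reading comes with each control period).
- arm.grab_frame(name): name is "scene" or "top" or "wrist"; returns the picture (400x640x3 uint8, blue, green, red); there is no depth.
- arm.camera_model(name): a dict with "fx", "fy", "cx", "cy" (pixels), "position" and "attitude" of the camera in the world. Camera axes: x right, y up, looking along -z (the intrinsics and any distortion apply to the point x, -y, -z); pixel columns grow to the right and rows downward; lengths in m; the calibration is good to about 2 mm. A picture is of the moment at which its call begins: read the wrist's pose just before it. camera_model takes no time and is no camera call; for the wrist camera it gives the pose at the moment of the call.
- arm.close_job(): hands the job in; it is judged then, once.
The state is a dict: "time": time; "q": joint angles; "qd": joint speeds; "effort": joint torques, N m; "ee_pos": TCP position; "tool_rot": TCP orientation; "contact_force": force on the tool from outside, world axes, zero at the start; "torque": the same for the moment, N m; "grip_width": finger opening in m; "finger_force": force on a finger pad.
Only numpy, scipy, OpenCV 4.12 (cv2) and the standard library are available. Lean on these libraries where they do the work, as an engineer would, in place of code of your own. Each camera call takes 0.05 s, during which the arm holds its last target. There are 200 camera calls.

### The job

Get the star projector on the bedside table ready for the night: take the dust cap off its tilted lens and set it down flat in the wooden trinket tray without dropping it, and turn the focus ring until its white line meets the white index line on the collar, then press the ring straight down the lens so that it locks fully home in its notch there. The projector is already aimed at the ceiling, so do not let it shift, twist or tip, and leave the other things on the table where they are.

Things in the scene. Friction and masses are not known exactly. Their poses are not given: they have to be found in the camera images.
- projector: Star projector, white and grey, 1.3 kg, loose on a rubber foot (160 dia, 24 high, cradle 124 dia to 46). Origin: centre of its underside; z up. White globe, 150 dia, fixed, its centre 92.5 above the origin. The lens axis leaves the globe's centre leaning 22 degrees from vertical towards the projector's +x: unit vector (0.375, 0, 0.927) in its frame. Lens parts are given along it.
- focus_ring (a joint): Angle of the focus ring about the lens axis, rad: 0 when its white line meets the index line, growing counter-clockwise seen from the lens front. Range -0.5 to 4.2 between hard stops; stays where left; even drag of 0.12 N m. Starts at 2.2 to 3.7, so it turns clockwise, further than most wrists can in one grasp.
- ring_center (a point): Point on the lens axis at mid-height of the black ribbed focus ring (58 dia, 24 high). Raised, the ring spans 90 to 114 from the globe's centre; pressed home, 86 to 110. Below it the black fixed collar (72 dia) spans 79 to 85, so fingertips need to be 4 or more off the collar to press the ring home; above is the lens barrel (40 dia).
- ring_line (a point): Middle of the white line down the side of the focus ring (6 wide; it runs on over the ring's top face). Turns with the ring, at 29 radius.
- index_line (a point): Outer end of the white index line (6 wide) on the top edge of the fixed collar, at 36 radius from the lens axis, on the projector's +y side.
- lens_front (a point): Centre of the front face of the lens barrel, on the lens axis, 132 from the globe's centre.
- cap: Dust cap of the lens: round black ribbed cup, 48 outer dia, 19 tall, 43 bore 15 deep, 25 g. It sits loosely on the 40 dia lens barrel, closed end outwards, and is drawn off along the lens axis by at least 15. Origin: centre of its open rim; its z points along the lens axis to its closed face, 19 away. On the lens its open rim stands 3 above the focus ring.
- tray: Rectangular open trinket tray of pale wood, 130 (its x) by 170 (its y), 22 high, walls and floor 6 thick, 0.6 kg, loose. Origin: centre of its underside.
- bottle: Closed water bottle, 64 dia, 205 high, standing; leave alone. Origin: centre of its underside.
- clock: White digital alarm clock, 45 (x) by 130 (y) by 61 high; leave alone. Origin: centre of its underside.
- jar: White cream jar, 60 dia, 48 high; leave alone. Origin: centre of its underside.
- glasses_case: Grey glasses case, 160 (x) by 62 (y) by 38 high; leave alone. Origin: centre of its underside.
- ring_lock (a joint): How far the focus ring is pressed down the lens axis towards the globe, m: 0 raised (as it starts), 0.004 home and locked. A tooth under the ring's white line rides on a rim on the collar; only at the index line, with 1.8 of play either side (0.07 rad), is there a notch for it to drop into. Pressing takes about 3 N; off the notch it stops dead within 1. It stays where left.

How it is judged:
By the outcome, as a careful person would: the job done as asked, in the order asked, and still so for the second after the job is handed in, with the robot touching nothing.
It also fails if it takes over 72 s, if anything falls off the work surface, if the arm or the gripper's body presses on something with over 40 N, if the wrist force passes 120 N, or if a joint passes its speed limit or range.

## Working session

There is one attempt and no reset: what is moved stays moved. The work goes in short steps, Python scripts to look and compute and a tool call to move; the robot and the scene stay as the last step left them, time stands still between calls to the robot, and variables do not carry over. Pictures are saved under pics/ and viewed, at most 10 in all, crops included, and the job is handed in when it is done.

Besides the shell and the picture viewer there is one more tool, called after "Emit:" as name([rows], argument=value, ...), one row to a line, values as JSON. move_arm: Moves the arm, as the interface text tells. Its arguments: {"type":"object","properties":{"motion":{"type":"array","items":{"type":"array","items":{"type":"number"}}}},"required":["motion"]}

```bash
ls; mkdir -p pics
cat > h.py <<'E'
import numpy as np,cv2
from scipy.spatial.transform import Rotation as R
from workcell import arm
def grab(n,f):
    m=arm.camera_model(n); im=arm.grab_frame(n); cv2.imwrite(f'pics/{f}.png',im); return m,im
E
python3 - <<'E'
from h import *
for n in ('scene','top'):
    m,im=grab(n,n+'0'); print(n,m)
print(arm.camera_model('wrist')); o=arm.get_obs(); print(o, arm.pinch_z)
E
```

```text
pics
scene {'fx': 402.4358509068712, 'fy': 402.4358509068712, 'cx': 316.2090449502252, 'cy': 197.24754797116688, 'position': array([1.26972114, 0.54351788, 0.8815116 ]), 'attitude': array([ 0.90261167, -0.01571473,  2.24105591])}
top {'fx': 433.7409686841999, 'fy': 433.7409686841999, 'cx': 317.0612520274076, 'cy': 201.72005128808243, 'position': array([0.22274145, 0.01751192, 1.67068351]), 'attitude': array([ 0.19850135, -0.0214945 , -1.54927003])}
{'fx': 312.20912883651647, 'fy': 312.20912883651647, 'cx': 319.82426442899464, 'cy': 198.50033110186862, 'position': array([ 0.31562203, -0.4843858 ,  0.37352027]), 'attitude': array([-2.92835894e-01,  3.21712031e-04, -1.12299173e+00])}
{'time': 0.1, 'q': array([-1.23326701e+00,  3.78009098e-01,  7.97976290e-02,  1.27441027e+00,
        8.34929564e-06,  1.46048352e+00]), 'qd': array([ 0.00084891, -0.002416  ,  0.00392874,  0.00046601, -0.00062891,
        0.00068913]), 'effort': array([ 1.51668617e-03, -4.64696038e+01,  2.70581424e+01,  1.19974458e-02,
       -1.53158544e-04, -3.77247119e-06]), 'ee_pos': array([ 0.2487968 , -0.51774874,  0.23045818]), 'tool_rot': array([-3.13977926e+00, -2.09256655e-04,  4.47841927e-01]), 'contact_force': array([ 0.35628559,  0.17116099, -0.07688915]), 'torque': array([-0.00201532, -0.0309678 ,  0.03720291]), 'finger_force': 0.0, 'grip_width': 0.08589845117960777} 0.0187
```

View pics/scene0.png

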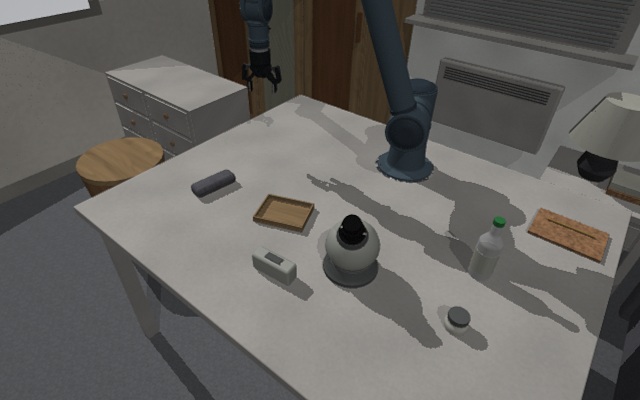

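View pics/top0.png

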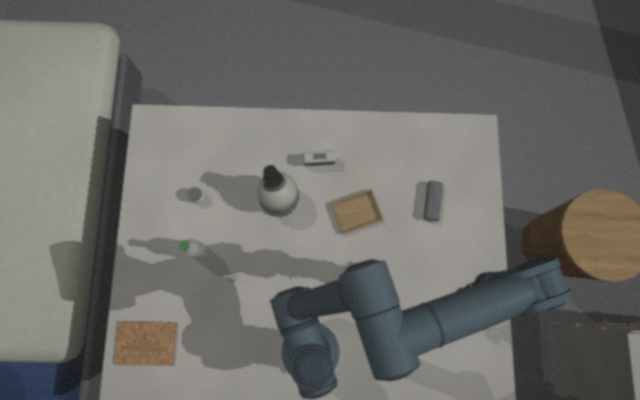

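The scene view shows the projector globe at about (353,247), the cap at (352,223) and the tray at (284,213). The top view shows the globe at (278,195), the cap at (271,173) and the tray at (357,212). I'll triangulate these coarsely.

```bash
cat >> h.py <<'E'
def ray(m,u,v):
    d=np.array([(u-m['cx'])/m['fx'],-(v-m['cy'])/m['fy'],-1.])
    d=R.from_euler('xyz',m['attitude']).apply(d); return np.array(m['position']),d/np.linalg.norm(d)
def plane(m,u,v,z):
    p,d=ray(m,u,v); return p+d*(z-p[2])/d[2]
def tri(*rs):
    A=sum(np.eye(3)-np.outer(d,d) for p,d in rs); b=sum((np.eye(3)-np.outer(d,d))@p for p,d in rs)
    X=np.linalg.solve(A,b); return X,[np.linalg.norm(np.cross(X-p,d)) for p,d in rs]
def proj(m,X):
    c=R.from_euler('xyz',m['attitude']).inv().apply(np.array(X)-m['position'])
    return np.array([m['cx']+m['fx']*c[...,0]/-c[...,2], m['cy']-m['fy']*c[...,1]/-c[...,2]]).T
E
python3 - <<'E'
from h import *
s=arm.camera_model('scene');t=arm.camera_model('top')
print('globe',tri(ray(s,353,247),ray(t,278,195)))
print('cap',tri(ray(s,351,222),ray(t,270,170)))
im=cv2.imread('pics/top0.png');h=cv2.cvtColor(im,cv2.COLOR_BGR2HSV)
k=cv2.inRange(h,(8,70,50),(25,255,255));k[:, :310]=0;k[:,410:]=0;k[250:]=0
c=max(cv2.findContours(k,0,2)[0],key=cv2.contourArea);r=cv2.minAreaRect(c);print(r)
for p in cv2.boxPoints(r): print(plane(t,*p,.022))
print('tray c',plane(t,*r[0],.015))
for n,p in dict(bottlecap=(185,245,.2),jar=(195,195,.048),clock=(320,157,.06),case=(433,200,.038)).items(): print(n,plane(t,*p))
m=arm.camera_model('wrist');o=arm.get_obs()
T=R.from_euler('xyz',o['tool_rot']);C=R.from_euler('xyz',m['attitude'])
print('cam in tool',T.inv().apply(m['position']-o['ee_pos']));print((T.inv()*C).as_matrix().round(3)); print(T.as_matrix().round(3))
E
```

```text
globe (array([0.56776338, 0.13686202, 0.07096442]), [np.float64(0.001013203836968323), np.float64(0.001013203836968267)])
cap (array([0.62447322, 0.15701302, 0.21586077]), [np.float64(0.0011324226433924896), np.float64(0.001132422643392486)])
((356.2584533691406, 211.23233032226562), (32.22808074951172, 42.37909698486328), 70.55996704101562)
[ 0.55111085 -0.06462001  0.022     ]
[ 0.61138502 -0.22018873  0.022     ]
[ 0.492094   -0.26132923  0.022     ]
[ 0.43363348 -0.10749314  0.022     ]
tray c [ 0.52279759 -0.16398677  0.015     ]
bottlecap [0.35903782 0.433981   0.2       ]
jar [0.56396526 0.45466426 0.048     ]
clock [ 0.72424175 -0.01770207  0.06      ]
case [ 0.57028161 -0.45856513  0.038     ]
cam in tool [ 0.07471197 -0.00139547 -0.14304416]
[[-0.     0.957  0.289]
 [ 1.     0.    -0.001]
 [-0.001  0.289 -0.957]]
[[ 0.901  0.433 -0.001]
 [ 0.433 -0.901  0.002]
 [ 0.    -0.002 -1.   ]]
```

```bash
cat >> h.py <<'E'
def axis(az): return np.array([.3746*np.cos(az),.3746*np.sin(az),.9272])
def frame(z,xaz):
    x=np.array([np.cos(xaz),np.sin(xaz),0]); x=x-z*(x@z) ; x/=np.linalg.norm(x); return R.from_matrix(np.array([x,np.cross(z,x),z]).T)
def plan(P,Rt,P0=None,R0=None):
    o=arm.get_obs(); P0=o['ee_pos'] if P0 is None else P0; R0=R.from_euler('xyz',o['tool_rot']) if R0 is None else R0
    print('shift',(R0.inv().apply(np.array(P)-P0)/.2).round(4),'turn',((R0.inv()*Rt).as_rotvec()/np.pi).round(4))
E
python3 - <<'E'
from h import *
G=np.array([.566,.137,.0925]);a=axis(.34)
P=G+.245*a;print(P)
plan(P,frame(-a,1.9))
plan([.35,-.40,.36],frame(-a,.9))
E
```

```text
[0.65252319 0.16760644 0.319664  ]
shift [ 3.3035 -2.2155 -0.4413] turn [ 0.0985 -0.0902 -0.4563]
shift [ 0.7112 -0.3127 -0.647 ] turn [ 0.0419 -0.1161 -0.1529]
```

Emit:
move_arm([
  [1, 0.3, -0.2, -0.3, 0, 0, 0],
  [1, 0.6, -0.4, -0.5, 0, 0, 0],
  [1, 0.85, -0.6, -0.6, 0, 0, 0],
  [1, 0.95, -0.65, -0.65, 0, 0, 0],
])

```text
time: 0.6
ee_pos: [0.3568, -0.3299, 0.3553]
tool_rot: [-3.141, -0.0, 0.447]
contact_force: [0.8, -0.5, 0.6]
grip_width: 0.0851
finger_force: 0.0
```

Emit:
move_arm([
  [1, 0.3, -0.2, 0, 0, 0, 0],
  [1, 0.6, -0.4, 0, 0, 0, 0],
  [1, 0.9, -0.6, 0, 0, 0, 0],
  [1, 1, -0.65, 0, 0, 0, 0],
])

```text
time: 1.1
ee_pos: [0.4809, -0.1255, 0.3545]
tool_rot: [-3.141, 0.0, 0.449]
contact_force: [-0.9, -0.4, 0.6]
grip_width: 0.0852
finger_force: 0.0
```

Run:
```python
from h import *
G=np.array([.566,.137,.0925]);a=axis(.34)
o=arm.get_obs();print(o['time'],o['ee_pos'],o['tool_rot'],o['q'])
plan(G+.245*a,frame(-a,1.9))
```

```text
1.1 [ 0.48091569 -0.12552262  0.35452609] [-3.14129532e+00  2.70646785e-04  4.48906012e-01] [-3.83015758e-01  2.16755452e-01  1.76933357e-01  1.53137630e+00
  1.74101544e-07  2.30967092e+00]
shift [ 1.4091 -0.948   0.1742] turn [ 0.0988 -0.0896 -0.456 ]
```

Emit:
move_arm([
  [1, 0.15, -0.1, 0, 0.01, -0.01, -0.05],
  [1, 0.3, -0.2, 0, 0.02, -0.02, -0.1],
  [1, 0.45, -0.3, 0, 0.03, -0.03, -0.15],
  [1, 0.6, -0.4, 0, 0.04, -0.04, -0.2],
  [1, 0.7, -0.5, 0, 0.05, -0.05, -0.25],
  [1, 0.8, -0.6, 0, 0.06, -0.05, -0.3],
  [1, 0.95, -0.7, 0, 0.08, -0.06, -0.35],
  [1, 1, -0.75, 0.05, 0.09, -0.08, -0.4],
  [1, 1, -0.8, 0.1, 0.1, -0.09, -0.456],
])

```text
time: 2.22
ee_pos: [0.572, 0.0992, 0.3138]
tool_rot: [-2.776, 0.006, 1.909]
contact_force: [0.3, -0.3, -0.3]
grip_width: 0.0856
finger_force: 0.0
```

Run:
```python
from h import *
G=np.array([.566,.137,.0925]);a=axis(.34)
o=arm.get_obs();print(o['time'],o['ee_pos'],o['tool_rot'],o['q'])
plan(G+.245*a,frame(-a,1.9))
```

```text
2.225 [0.57201716 0.09920608 0.31383274] [-2.77620381  0.00566764  1.90878737] [ 0.10884414  0.84437878  1.03224361  2.11417194 -0.08642503  1.3582323 ]
shift [ 0.189   0.4498 -0.2044] turn [0.0059 0.0014 0.0019]
```

Emit:
move_arm([
  [1, 0.09, 0.2, -0.1, 0, 0, 0],
  [1, 0.19, 0.45, -0.2, 0.005, 0, 0],
  [1, 0.19, 0.45, -0.2, 0.005, 0, 0],
])

```text
time: 2.6
ee_pos: [0.6031, 0.1529, 0.2815]
tool_rot: [-2.816, 0.013, 1.906]
contact_force: [-0.2, -0.4, -0.6]
grip_width: 0.0849
finger_force: 0.0
```

Run:
```python
from h import *
G=np.array([.566,.137,.0925]);a=axis(.34)
o=arm.get_obs();print(o['time'],o['ee_pos'],o['tool_rot'],o['q'])
plan(G+.245*a,frame(-a,1.9))
grab('wrist','w1')
```

```text
2.6 [0.60309552 0.15292971 0.28149086] [-2.81645226  0.01268349  1.906155  ] [ 0.17754042  0.94593277  1.16970904  2.11417484 -0.06211394  1.42507279]
shift [-0.0145  0.1831 -0.263 ] turn [0.0187 0.0032 0.0004]
```

View pics/w1.png

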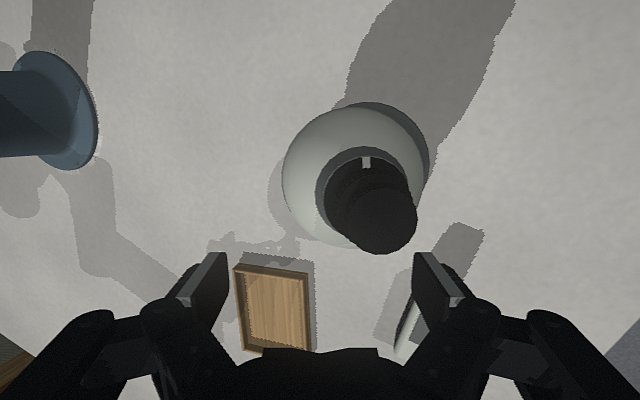

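The wrist view shows the globe around (355,175), the cap face around (381,222), and a white mark at (366,162). The tray is at (272,308). I'll enlarge the lens area.

Run:
```python
from h import *
im=cv2.imread('pics/w1.png')[90:265,265:445]
im=np.clip((im/255.)**.5*255,0,255).astype('uint8')
cv2.imwrite('pics/w1c.png',cv2.resize(im,None,fx=3.3,fy=3.3,interpolation=cv2.INTER_CUBIC))
```

```text
(no output)
```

View pics/w1c.png

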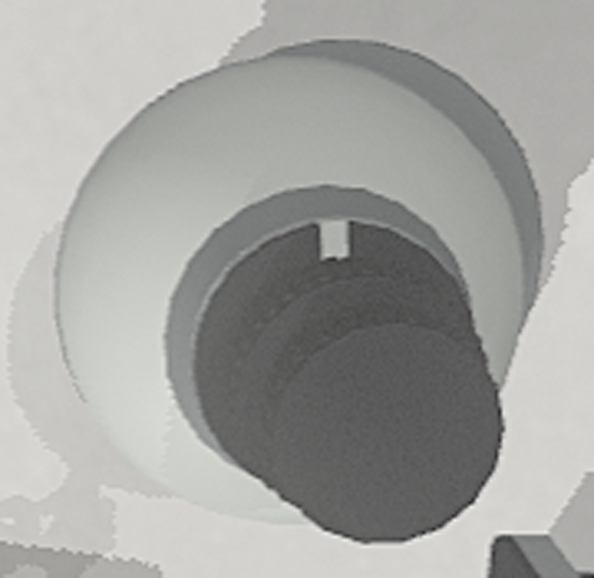

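The enlarged crop shows the index line's outer end at image (367,157), the cap face centred at (383,220) with a radius of about 34 px, and a clear globe outline. I'll get positions from these.

Run:
```python
from h import *
import glob
m=arm.camera_model('wrist')
im=cv2.imread('pics/w1.png'); g=cv2.cvtColor(im,6)
# cap face: contour of darkest area lower part, by hand points on its rim
c=lambda p:np.array(p)/3.3+[265,90]
cap=c([(502,420),(495,470),(470,510),(430,535),(380,542),(335,530),(300,505),(275,440),(285,395),(310,355),(350,330),(400,322),(450,335)])
gl=c([(57,270),(62,330),(78,215),(100,165),(150,112),(210,72),(285,50),(350,55),(420,90),(480,150),(517,230),(525,290),(130,465),(200,510),(275,522)])
def cone(px):
    D=np.array([ray(m,*p)[1] for p in px]); w=np.linalg.lstsq(D,np.ones(len(D)),rcond=None)[0]
    n=np.linalg.norm(w); res=np.arccos(D@w/n)-np.arccos(1/n); return w/n,np.arccos(1/n),res
P=np.array(m['position'])
d,al,r=cone(gl); print('globe',P+d*.075/np.sin(al),(r*312).round(1)); print(' at z',P+d*(.0925-P[2])/d[2])
G=P+d*(.0925-P[2])/d[2]
e=cv2.fitEllipse(cap.astype(np.float32));print('cap ell',e)
F=G[2]+.136*.9272; X=plane(m,*e[0],F); print('cap face',X, X-G, np.hypot(*(X-G)[:2]),'exp',.136*.3746, 'az',np.arctan2(*(X-G)[1::-1]))
for az in (.3,.35,.4,.45,.5):
    a=axis(az); y=np.array([-np.sin(az),np.cos(az),0]); print(az,proj(m,[G+.085*a+.036*y,G+.136*a]).round(1))
s=arm.camera_model('scene');t=arm.camera_model('top');print(proj(s,G),proj(t,G))
# kinematic data
```

```text
globe [0.58091691 0.13922129 0.0931916 ] [ 0.7 -0.1 -1.8 -1.1 -1.4 -0.   1.8  2.   0.5 -0.5 -1.  -0.9  1.2  1.2
 -0.5]
 at z [0.58082963 0.13900477 0.0925    ]
cap ell ((383.0784606933594, 220.98074340820312), (66.63478088378906, 69.54127502441406), 64.73534393310547)
cap face [0.62636335 0.15985156 0.2185992 ] [0.04553372 0.02084679 0.1260992 ] 0.05007902436699943 exp 0.0509456 az 0.42934787430373433
0.3 [[371.9 162.2]
 [384.1 230.1]]
0.35 [[369.8 160.1]
 [384.4 226.6]]
0.4 [[367.5 158.1]
 [384.4 223.1]]
0.45 [[365.2 156.2]
 [384.3 219.5]]
0.5 [[362.8 154.4]
 [384.  215.9]]
[351.89983662 244.5121516 ] [277.42033267 190.20914751]
```

```bash
cat > kin.py <<'E'
from h import *
from scipy.optimize import least_squares,brentq
D=[([-1.233267,.378009,.0797976,1.27441],[.2488,-.51775,.23046]),([-.383,.21676,.17693,1.53138],[.48092,-.12552,.35453]),
([.10884,.84438,1.03224,2.11417],[.57202,.09921,.31383]),([.17754,.94593,1.16971,2.11417],[.6031,.15293,.28149])]
def blk(t): return np.array([[np.cos(t),np.sin(t)],[-np.sin(t),np.cos(t)]])
A=[];b=[]
for q,p in D:
    th=[q[1],q[1]-q[2],q[1]-q[2]+q[3]]
    A.append(np.hstack([blk(t) for t in th]+[np.array([[0],[1]])])); 
    b+= [np.cos(q[0])*p[0]+np.sin(q[0])*p[1],p[2]]
A=np.vstack(A);b=np.array(b)
E
python3 - <<'E'
from kin import *
x=np.linalg.lstsq(A,b,rcond=None)[0]; print(x.round(4),(A@x-b).round(4),np.linalg.svd(A)[1])
i=[0,1,2,3,4,6]; x=np.linalg.lstsq(A[:,i],b,rcond=None)[0]; print(x.round(4),(A[:,i]@x-b).round(4))
E
```

```text
[-1.000e-04  4.981e-01  3.847e-01  7.300e-02  4.487e-01 -1.200e-03
  2.593e-01] [-0.     -0.0001 -0.      0.0002 -0.0001 -0.0003  0.0001  0.0002] [3.93035749 3.38852667 0.72701565 0.71009276 0.14851189 0.11685582
 0.04101729]
[-0.0009  0.4977  0.3844  0.0731  0.4486  0.2592] [ 0.     -0.     -0.      0.0001 -0.0001 -0.0003  0.0001  0.0003]
```

```bash
cat >> kin.py <<'E'
def ik(P,Rt,q1s=None):
    """full position of wrist W; q5 handled approx: W=P-.4487*z ; q1 from W"""
    z=Rt.as_matrix()[:,2]; W=np.array(P)-.4487*z; q1=np.arctan2(W[1],W[0]); r=np.hypot(*W[:2]); h=W[2]-.2593
    L2=np.hypot(.3847,.073); d=np.hypot(r,h)
    u=np.array([np.cos(q1),np.sin(q1),0]); zr=z@u; lat=np.cross([0,0,1],u)@z
    q5=np.arcsin(lat); p=np.arctan2(-z[2],zr)  # angle below horizontal
    c=(d*d-.498**2-L2**2)/(2*.498*L2)
    if abs(c)>1: return dict(d=round(d,4),maxd=.498+L2)
    k=np.arccos(c); out=[]
    for s in (1,):
        g=np.arctan2(r,h); q2=g-np.arctan2(L2*np.sin(k),.498+L2*np.cos(k))
        # forearm direction from vertical = q2+k ; f: dir below horizontal of (C,D) at f=0: angle from vertical = atan2(.3847,.073)
        f=q2+k-np.arctan2(.3847,.073); q3=q2-f; q4=p-f
    return dict(q1=round(q1,3),q2=round(q2,3),q3=round(q3,3),q4=round(q4,3),q5=round(q5,3),d=round(d,4))
E
python3 - <<'E'
from kin import *
print(ik(D[3][1],R.from_euler('xyz',[-2.81645,.01268,1.90616])))
G=np.array([.5808,.139,.0925])
for az in (.42,):
  for tilt in (22,20,18):
    t=np.radians(tilt);a=np.array([np.sin(t)*np.cos(az),np.sin(t)*np.sin(az),np.cos(t)])
    for s in (.09,.118,.14,.18): print(tilt,s,ik(G+axis(az)*s,frame(-a,1.9)))
E
```

```text
{'q1': np.float64(0.272), 'q2': np.float64(0.962), 'q3': np.float64(1.202), 'q4': np.float64(2.135), 'q5': np.float64(-0.032), 'd': np.float64(0.886)}
22 0.09 {'q1': np.float64(0.282), 'q2': np.float64(0.959), 'q3': np.float64(0.891), 'q4': np.float64(1.883), 'q5': np.float64(-0.052), 'd': np.float64(0.8631)}
22 0.118 {'q1': np.float64(0.283), 'q2': np.float64(1.044), 'q3': np.float64(1.137), 'q4': np.float64(2.044), 'q5': np.float64(-0.051), 'd': np.float64(0.8829)}
22 0.14 {'d': np.float64(0.8988), 'maxd': np.float64(0.8895649243739792)}
22 0.18 {'d': np.float64(0.9283), 'maxd': np.float64(0.8895649243739792)}
20 0.09 {'q1': np.float64(0.279), 'q2': np.float64(0.905), 'q3': np.float64(0.795), 'q4': np.float64(1.807), 'q5': np.float64(-0.048), 'd': np.float64(0.852)}
20 0.118 {'q1': np.float64(0.281), 'q2': np.float64(0.964), 'q3': np.float64(0.983), 'q4': np.float64(1.936), 'q5': np.float64(-0.047), 'd': np.float64(0.872)}
20 0.14 {'q1': np.float64(0.282), 'q2': np.float64(1.072), 'q3': np.float64(1.268), 'q4': np.float64(2.113), 'q5': np.float64(-0.047), 'd': np.float64(0.8881)}
20 0.18 {'d': np.float64(0.918), 'maxd': np.float64(0.8895649243739792)}
18 0.09 {'q1': np.float64(0.276), 'q2': np.float64(0.856), 'q3': np.float64(0.712), 'q4': np.float64(1.738), 'q5': np.float64(-0.044), 'd': np.float64(0.8406)}
18 0.118 {'q1': np.float64(0.278), 'q2': np.float64(0.902), 'q3': np.float64(0.871), 'q4': np.float64(1.85), 'q5': np.float64(-0.044), 'd': np.float64(0.8609)}
18 0.14 {'q1': np.float64(0.28), 'q2': np.float64(0.962), 'q3': np.float64(1.047), 'q4': np.float64(1.966), 'q5': np.float64(-0.043), 'd': np.float64(0.8772)}
18 0.18 {'d': np.float64(0.9073), 'maxd': np.float64(0.8895649243739792)}
```

```bash
sed -i 's/q1=np.arctan2(W\[1\],W\[0\]); r=np.hypot(\*W\[:2\])/rr=np.hypot(*W[:2]); q1=np.arctan2(W[1],W[0])-np.arcsin(.0634\/rr); r=np.sqrt(rr**2-.0634**2)/' kin.py
cat >> kin.py <<'E'
G=np.array([.5808,.139,.0925]);AZ=.42
def tl(tilt,az=AZ): t=np.radians(tilt); return np.array([np.sin(t)*np.cos(az),np.sin(t)*np.sin(az),np.cos(t)])
def go(s,tilt,xaz,**k):
    P=G+axis(AZ)*s; Rt=frame(-tl(tilt),xaz); print(s,tilt,P.round(4),ik(P,Rt)); plan(P,Rt,**k)
    return P,Rt
E
python3 - <<'E'
from kin import *
go(.165,15,AZ+np.pi); P,Rt=go(.15,17,AZ+np.pi); go(.118,22,AZ+np.pi,P0=P,R0=Rt);go(.14,19,AZ+np.pi)
E
```

```text
0.165 15 [0.6372 0.1642 0.2455] {'q1': np.float64(0.195), 'q2': np.float64(0.923), 'q3': np.float64(1.045), 'q4': np.float64(1.948), 'q5': np.float64(-0.058), 'd': np.float64(0.8771)}
shift [0.0005 0.2285 0.1166] turn [-0.0127 -0.0189 -0.5269]
0.15 17 [0.6321 0.1619 0.2316] {'q1': np.float64(0.198), 'q2': np.float64(0.945), 'q3': np.float64(1.042), 'q4': np.float64(1.957), 'q5': np.float64(-0.064), 'd': np.float64(0.8768)}
shift [-0.001   0.2241  0.1914] turn [-0.0035 -0.0105 -0.527 ]
0.118 22 [0.6212 0.157  0.2019] {'q1': np.float64(0.205), 'q2': np.float64(1.026), 'q3': np.float64(1.098), 'q4': np.float64(2.019), 'q5': np.float64(-0.08), 'd': np.float64(0.8807)}
shift [0.0139 0.     0.1594] turn [0.     0.0278 0.    ]
0.14 19 [0.6287 0.1604 0.2223] {'q1': np.float64(0.201), 'q2': np.float64(0.988), 'q3': np.float64(1.094), 'q4': np.float64(2.001), 'q5': np.float64(-0.071), 'd': np.float64(0.8804)}
shift [-0.0019  0.2211  0.2413] turn [ 0.0057 -0.002  -0.5269]
```

Emit:
move_arm([
  [1, 0, 0, 0, 0, 0, -0.058],
  [1, 0, 0.02, 0, 0, 0, -0.116],
  [1, 0, 0.05, 0, 0, 0, -0.174],
  [1, 0, 0.1, 0, 0, -0.01, -0.232],
  [1, 0, 0.14, 0, 0, -0.01, -0.29],
  [1, 0, 0.18, 0, -0.01, -0.01, -0.348],
  [1, 0, 0.22, 0.03, -0.01, -0.02, -0.406],
  [1, 0, 0.2285, 0.07, -0.0127, -0.019, -0.464],
  [1, 0, 0.2285, 0.1166, -0.0127, -0.019, -0.5269],
  [1, 0, 0.2285, 0.1166, -0.0127, -0.019, -0.5269],
])

```text
time: 3.9
ee_pos: [0.6365, 0.1618, 0.2477]
tool_rot: [-3.14, -0.261, -2.726]
contact_force: [-0.4, 0.0, 0.3]
grip_width: 0.0857
finger_force: 0.0
```

Run:
```python
from kin import *
o=arm.get_obs();print(o['q'])
P,Rt=go(.165,15,AZ+np.pi); go(.118,22,AZ+np.pi)
m,im=grab('wrist','w2')
e=proj(m,[G+.136*axis(.42),G+.136*axis(.42)+[0,0,0],G+.132*axis(.42)]);print(e)
k=(cv2.cvtColor(im,6)<45).astype('uint8');  
i2=np.clip((im/255.)**.5*255,0,255).astype('uint8'); cv2.imwrite('pics/w2b.png',i2)
```

```text
[ 0.18137379  0.92385846  1.05330949  1.95461451 -0.06125566 -0.22647066]
0.165 15 [0.6372 0.1642 0.2455] {'q1': np.float64(0.195), 'q2': np.float64(0.923), 'q3': np.float64(1.045), 'q4': np.float64(1.948), 'q5': np.float64(-0.058), 'd': np.float64(0.8771)}
shift [-0.0107  0.0098  0.0083] turn [-0.      0.0001 -0.0014]
0.118 22 [0.6212 0.157  0.2019] {'q1': np.float64(0.205), 'q2': np.float64(1.026), 'q3': np.float64(1.098), 'q4': np.float64(2.019), 'q5': np.float64(-0.08), 'd': np.float64(0.8807)}
shift [0.018  0.0097 0.2416] turn [ 0.      0.039  -0.0014]
[[321.12948245 228.55545773]
 [321.12948245 228.55545773]
 [321.11095089 225.33410724]]
```

View pics/w2b.png

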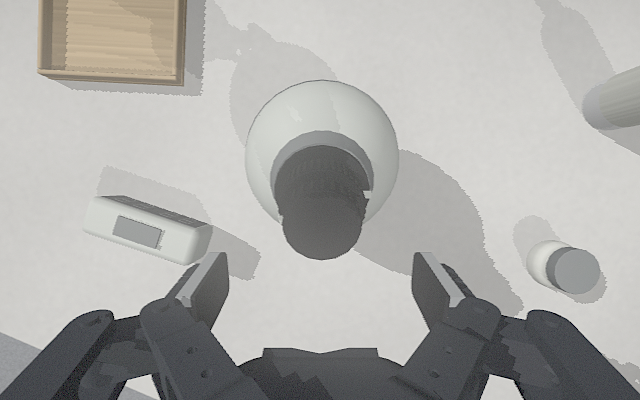

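The view from the base side shows the cap at columns 281–364 on rows 205–255, the globe spanning 246–398, the index line at (368,195), and the fingers symmetric about column 320.5. I'll measure the lateral offset.

Run:
```python
from kin import *
m=arm.camera_model('wrist'); g=cv2.GaussianBlur(cv2.cvtColor(cv2.imread('pics/w2.png'),6),(3,3),0)
k=(g<70).astype('uint8')
for v in range(200,262,6):
    c=np.where(k[v,250:400])[0]+250; print(v,c.min() if len(c) else 0,c.max() if len(c) else 0)
for v in (130,150,170):
    r=g[v,235:410].astype(int); d=np.abs(np.diff(r)); print(v,[(i+235,r[i],r[i+1]) for i in np.where(d>9)[0]])
print(proj(m,[G,G+.136*axis(.42),G+.136*axis(.42)-.024*tl(-68),G+.136*axis(.42)+.024*np.array([-np.sin(.42),np.cos(.42),0]),G+.085*axis(.42)+.036*np.array([-np.sin(.42),np.cos(.42),0])]).round(1))
```

```text
200 276 368
206 278 366
212 279 365
218 283 364
224 282 361
230 284 360
236 286 358
242 288 355
248 294 349
254 303 341
260 0 0
130 [(np.int64(247), np.int64(160), np.int64(146)), (np.int64(248), np.int64(146), np.int64(124)), (np.int64(250), np.int64(131), np.int64(155)), (np.int64(251), np.int64(155), np.int64(165)), (np.int64(313), np.int64(150), np.int64(136)), (np.int64(314), np.int64(136), np.int64(124)), (np.int64(331), np.int64(141), np.int64(151)), (np.int64(393), np.int64(90), np.int64(118)), (np.int64(394), np.int64(118), np.int64(156)), (np.int64(395), np.int64(156), np.int64(172))]
150 [(np.int64(244), np.int64(173), np.int64(160)), (np.int64(278), np.int64(168), np.int64(145)), (np.int64(279), np.int64(145), np.int64(114)), (np.int64(280), np.int64(114), np.int64(96)), (np.int64(343), np.int64(46), np.int64(58)), (np.int64(344), np.int64(58), np.int64(70)), (np.int64(345), np.int64(70), np.int64(80)), (np.int64(362), np.int64(59), np.int64(76)), (np.int64(363), np.int64(76), np.int64(113)), (np.int64(364), np.int64(113), np.int64(137)), (np.int64(398), np.int64(103), np
[... 226 characters left out ...]
int64(175), np.int64(160)), (np.int64(245), np.int64(160), np.int64(147)), (np.int64(269), np.int64(157), np.int64(139)), (np.int64(270), np.int64(139), np.int64(108)), (np.int64(271), np.int64(108), np.int64(90)), (np.int64(277), np.int64(87), np.int64(76)), (np.int64(278), np.int64(76), np.int64(59)), (np.int64(279), np.int64(59), np.int64(48)), (np.int64(363), np.int64(36), np.int64(48)), (np.int64(364), np.int64(48), np.int64(64)), (np.int64(371), np.int64(56), np.int64(72)), (np.int64(372), np.int64(72), np.int64(100)), (np.int64(373), np.int64(100), np.int64(117)), (np.int64(398), np.int64(106), np.int64(116))]
[[320.6 161. ]
 [320.9 227.7]
 [321.  261. ]
 [360.9 227.6]
 [368.8 194.2]]
```

Emit:
move_arm([
  [1, 0.005, 0.005, 0.07, 0, 0.012, 0],
  [1, 0.012, 0.005, 0.14, 0, 0.025, 0],
  [1, 0.02, 0.005, 0.2, 0, 0.035, 0],
  [1, 0.023, 0.005, 0.225, 0, 0.039, 0],
  [0.75, 0.023, 0.005, 0.225, 0, 0.039, 0],
  [0.65, 0.023, 0.005, 0.225, 0, 0.039, 0],
  [0.62, 0.023, 0.005, 0.225, 0, 0.039, 0],
])

```text
time: 4.82
ee_pos: [0.6225, 0.1575, 0.2058]
tool_rot: [-3.14, -0.381, -2.724]
contact_force: [-0.5, 0.4, 0.3]
grip_width: 0.053
finger_force: 0.0
```

Run:
```python
from kin import *
go(.121,22,AZ+np.pi)
m,im=grab('wrist','w3')
i2=np.clip((im/255.)**.4*255,0,255).astype('uint8')[100:330,180:460]; cv2.imwrite('pics/w3b.png',cv2.resize(i2,None,fx=2.5,fy=2.5,interpolation=2))
```

```text
0.121 22 [0.6222 0.1575 0.2047] {'q1': np.float64(0.205), 'q2': np.float64(1.04), 'q3': np.float64(1.135), 'q4': np.float64(2.042), 'q5': np.float64(-0.08), 'd': np.float64(0.8828)}
shift [-0.0007  0.0007  0.0058] turn [-0.0002  0.0011 -0.0006]
```

View pics/w3b.png

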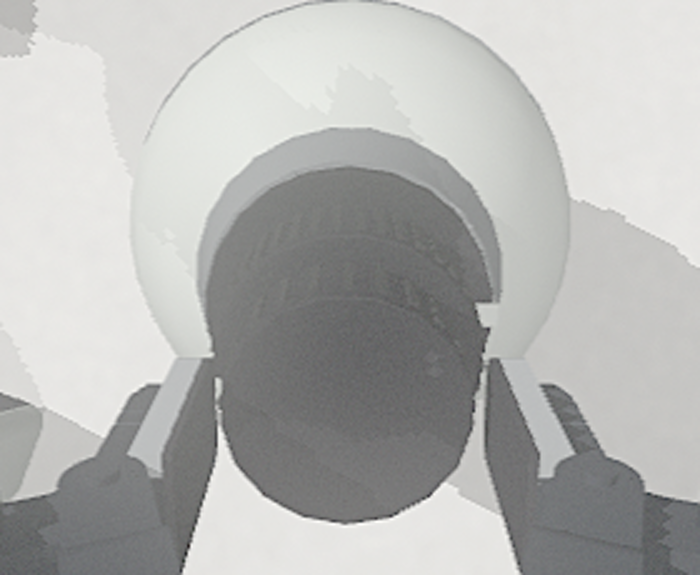

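The close-up shows both pad tips (crop x≈216 and 484) straddling the cap (218–478), centred to within about 1 mm and above the ring. I'll close now.

Emit:
move_arm([
  [0.56, 0, 0, 0, 0, 0, 0],
  [0.5, 0, 0, 0, 0, 0, 0],
  [0.45, 0, 0, 0, 0, 0, 0],
  [0.45, 0, 0, 0, 0, 0, 0],
])

```text
time: 5.38
ee_pos: [0.6227, 0.1576, 0.2062]
tool_rot: [-3.14, -0.38, -2.723]
contact_force: [1.6, 0.2, 6.0]
grip_width: 0.0457
finger_force: 60.9
```

Emit:
move_arm([
  [0.45, 0, 0, -0.03, 0, -0.004, 0],
  [0.45, 0, 0, -0.07, 0, -0.01, 0],
  [0.45, 0, 0, -0.11, 0, -0.018, 0],
  [0.45, 0, 0, -0.15, 0, -0.03, 0],
  [0.45, 0, 0, -0.2, 0, -0.045, 0],
  [0.45, 0, 0, -0.25, 0, -0.06, 0],
  [0.45, 0, 0, -0.25, 0, -0.06, 0],
])

```text
time: 6.25
ee_pos: [0.6392, 0.1651, 0.254]
tool_rot: [-3.14, -0.19, -2.723]
contact_force: [-0.6, 0.6, -0.6]
grip_width: 0.0454
finger_force: 61.3
```

Run:
```python
from kin import *
o=arm.get_obs();print(o['q'])
# tray: from wrist w2 picture floor corners unavailable; use top est
t=arm.camera_model('top')
P=[.522,-.164,.10]; 
for xaz in (AZ+np.pi-.6,AZ+np.pi-1.2, 2.7,2.8): print(xaz); plan(P,frame(np.array([0,0,-1.]),xaz))
m,im=grab('wrist','w4')
i2=np.clip((im/255.)**.5*255,0,255).astype('uint8'); cv2.imwrite('pics/w4b.png',i2)
print(proj(m,[G+.11*axis(AZ),G+.132*axis(AZ)]))
```

```text
[ 0.17861835  0.81231124  0.86460752  1.80718153 -0.04636239 -0.2354892 ]
2.961592653589793
shift [ 1.0371 -1.264   0.9851] turn [-0.0186 -0.0584  0.1899]
2.361592653589793
shift [ 1.0371 -1.264   0.9851] turn [-0.0366 -0.0527  0.3803]
2.7
shift [ 1.0371 -1.264   0.9851] turn [-0.0265 -0.0564  0.2729]
2.8
shift [ 1.0371 -1.264   0.9851] turn [-0.0234 -0.0573  0.2412]
[[318.29947722 197.49831794]
 [318.06576565 213.84781632]]
```

View pics/w4b.png

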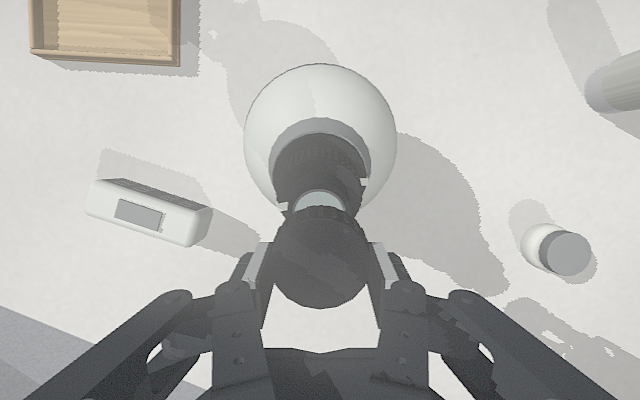

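The picture shows the cap held square between the fingers, clear of the lens (the pale barrel is visible at (320,203)). There is a white spot at the ring's left edge, near (284,207). I'll carry the cap to the tray.

Emit:
move_arm([
  [0.45, 0, -0.05, -0.1, 0, -0.01, 0],
  [0.45, 0.1, -0.25, -0.1, 0, -0.02, 0],
  [0.45, 0.25, -0.5, -0.05, 0, -0.03, 0],
  [0.45, 0.4, -0.75, 0, 0, -0.045, 0],
  [0.45, 0.6, -0.95, 0.05, 0, -0.06, 0.01],
  [0.45, 0.8, -1, 0.1, 0, -0.06, 0.017],
  [0.45, 1, -1, 0.15, 0, -0.06, 0.017],
  [0.45, 1, -1, 0.15, 0, -0.06, 0.017],
])

```text
time: 7.3
ee_pos: [0.533, -0.1004, 0.2596]
tool_rot: [-3.138, -0.009, -2.779]
contact_force: [-1.0, -0.7, -0.5]
grip_width: 0.0456
finger_force: 61.4
```

Run:
```python
from kin import *
o=arm.get_obs();print(o['q'])
m,im=grab('wrist','w5'); h=cv2.cvtColor(im,cv2.COLOR_BGR2HSV)
k=cv2.inRange(h,(8,60,40),(28,255,255));k=cv2.morphologyEx(k,cv2.MORPH_CLOSE,np.ones((9,9)))
c=max(cv2.findContours(k,0,2)[0],key=cv2.contourArea); r=cv2.minAreaRect(c); print(r,cv2.contourArea(c))
for p in cv2.boxPoints(r): print(p,plane(m,*p,.022).round(4))
plan([.522,-.164,.06],frame(np.array([0,0,-1.]),3.51))
cv2.imwrite('pics/w5b.png',np.clip((im/255.)**.5*255,0,255).astype('uint8'))
```

```text
[-0.29847675  0.30933976  0.05636533  1.32268146 -0.00818278 -0.66131474]
((268.5, 140.0), (108.0, 145.0), 90.0) 14931.5
[196.  86.] [ 0.4949 -0.2675  0.022 ]
[341.  86.] [ 0.4357 -0.1112  0.022 ]
[341. 194.] [ 0.5553 -0.0632  0.022 ]
[196. 194.] [ 0.6209 -0.2351  0.022 ]
shift [ 0.1678 -0.2712  1.0022] turn [-0.0014 -0.0021 -0.0014]
```

View pics/w5b.png

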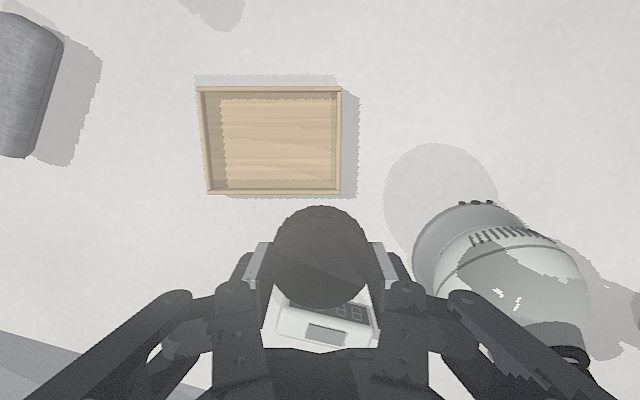

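The tray spans roughly (204,87) to (341,193), with its long side along the closing line, so its centre is about (0.525, -0.165). The cap is still held straight.

Emit:
move_arm([
  [0.45, 0.08, -0.14, 0.1, 0, 0, 0],
  [0.45, 0.156, -0.281, 0.35, 0, -0.001, -0.001],
  [0.45, 0.156, -0.281, 0.6, -0.001, -0.002, -0.001],
  [0.45, 0.156, -0.281, 0.85, -0.001, -0.002, -0.001],
  [0.45, 0.156, -0.281, 1, -0.001, -0.002, -0.001],
  [0.45, 0.156, -0.281, 1, -0.001, -0.002, -0.001],
])

```text
time: 8.1
ee_pos: [0.5254, -0.1635, 0.0582]
tool_rot: [3.14, -0.003, -2.772]
contact_force: [0.4, 0.9, 0.6]
grip_width: 0.0454
finger_force: 61.4
```

Emit:
move_arm([
  [0.45, 0, 0, 0.1, 0, 0, 0],
  [0.45, 0, 0, 0.18, 0, 0, 0],
  [0.45, 0, 0, 0.2, 0, 0, 0],
  [0.45, 0, 0, 0.2, 0, 0, 0],
])

```text
time: 8.6
ee_pos: [0.5269, -0.165, 0.0214]
tool_rot: [-3.139, 0.001, -2.773]
contact_force: [-0.1, -0.6, 0.2]
grip_width: 0.0458
finger_force: 61.4
```

Emit:
move_arm([
  [0.45, 0, 0, 0.01, 0, 0, 0],
  [0.45, 0, 0, 0.02, 0, 0, 0],
  [0.45, 0, 0, 0.025, 0, 0, 0],
  [0.45, 0, 0, 0.025, 0, 0, 0],
])

```text
time: 9.1
ee_pos: [0.5265, -0.165, 0.016]
tool_rot: [-3.139, 0.001, -2.773]
contact_force: [-0.1, -0.5, -0.3]
grip_width: 0.0457
finger_force: 61.4
```

Emit:
move_arm([
  [0.45, 0, 0, 0.006, 0, 0, 0],
  [0.45, 0, 0, 0.012, 0, 0, 0],
  [0.45, 0, 0, 0.012, 0, 0, 0],
])

```text
time: 9.48
ee_pos: [0.5265, -0.165, 0.0135]
tool_rot: [-3.139, 0.001, -2.773]
contact_force: [-0.1, -0.4, 0.4]
grip_width: 0.0454
finger_force: 61.4
```

Emit:
move_arm([
  [0.45, 0, 0, 0.005, 0, 0, 0],
  [0.45, 0, 0, 0.005, 0, 0, 0],
])

```text
time: 9.72
ee_pos: [0.5267, -0.165, 0.0126]
tool_rot: [-3.139, 0.001, -2.773]
contact_force: [-0.3, -0.4, -0.1]
grip_width: 0.0459
finger_force: 61.5
```

Emit:
move_arm([
  [0.45, 0, 0, 0.005, 0, 0, 0],
  [0.45, 0, 0, 0.005, 0, 0, 0],
])

```text
time: 9.98
ee_pos: [0.5267, -0.165, 0.0124]
tool_rot: [-3.138, 0.001, -2.773]
contact_force: [-1.8, 2.1, 7.4]
grip_width: 0.0455
finger_force: 62.1
```

Contact came at 7 N at the expected height, so I'll release and lift.

Emit:
move_arm([
  [0.55, 0, 0, 0, 0, 0, 0],
  [0.65, 0, 0, 0, 0, 0, 0],
  [0.8, 0, 0, 0, 0, 0, 0],
  [0.8, 0, 0, 0, 0, 0, 0],
  [0.8, 0, 0, -0.1, 0, 0, 0],
  [0.8, 0, 0, -0.3, 0, 0, 0],
  [0.8, 0, 0, -0.6, 0, 0, 0],
  [0.8, 0, 0, -0.9, 0, 0, 0],
  [0.8, 0, 0, -1, 0, 0, 0],
])

```text
time: 11.1
ee_pos: [0.5283, -0.1654, 0.2162]
tool_rot: [-3.134, 0.006, -2.773]
contact_force: [0.2, -0.5, -0.7]
grip_width: 0.0682
finger_force: 0.0
```

Run:
```python
from kin import *
o=arm.get_obs();print(o['time'],o['ee_pos'],o['q'])
m,im=grab('wrist','w6'); g=cv2.cvtColor(im,6)
k=cv2.inRange(cv2.cvtColor(im,cv2.COLOR_BGR2HSV),(0,0,0),(180,255,60)); k[270:]=0
for c in cv2.findContours(k,0,2)[0]:
    if cv2.contourArea(c)>300 and len(c)>5: e=cv2.fitEllipse(c); print(e,plane(m,*e[0],.025).round(4))
# views of lens from sides
for tilt,s,xaz in ((16,.19,AZ+np.pi+1.6),(14,.19,AZ+np.pi+1.2),(15,.165,AZ+np.pi)):
    go(s,tilt,xaz)
```

```text
11.1 [ 0.52826761 -0.16542737  0.21617691] [-0.41736552  0.3285065  -0.02876442  1.20336854 -0.00126149 -0.78619039]
((322.3496398925781, 169.1638946533203), (42.592620849609375, 44.521080017089844), 2.044989585876465) [ 0.5239 -0.1648  0.025 ]
((37.7894287109375, 99.36520385742188), (77.36599731445312, 151.81019592285156), 9.678178787231445) [ 0.5619 -0.4637  0.025 ]
0.19 16 [0.6458 0.168  0.2687] {'d': np.float64(0.902), 'maxd': np.float64(0.8895649243739792)}
shift [-1.1494  1.3426 -0.261 ] turn [-0.0738  0.0708 -0.5217]
0.19 14 [0.6458 0.168  0.2687] {'d': np.float64(0.8909), 'maxd': np.float64(0.8895649243739792)}
shift [-1.1494  1.3426 -0.261 ] turn [-0.0495  0.0698 -0.3996]
0.165 15 [0.6372 0.1642 0.2455] {'q1': np.float64(0.195), 'q2': np.float64(0.923), 'q3': np.float64(1.045), 'q4': np.float64(1.948), 'q5': np.float64(-0.058), 'd': np.float64(0.8771)}
shift [-1.1018  1.3413 -0.1454] turn [-0.0008  0.0855 -0.0166]
```

The cap lies flat and centred in the tray: its outline is round and sits at (0.524, -0.165). Now back to the lens, with the wrist wound back and the camera on the −y side.

Emit:
move_arm([
  [1, -0.05, 0.1, -0.15, 0, 0, -0.055],
  [1, -0.15, 0.25, -0.3, 0, 0, -0.11],
  [1, -0.3, 0.4, -0.3, -0.01, 0.01, -0.165],
  [1, -0.4, 0.55, -0.3, -0.02, 0.02, -0.22],
  [1, -0.55, 0.7, -0.3, -0.02, 0.02, -0.275],
  [1, -0.7, 0.85, -0.3, -0.02, 0.02, -0.33],
  [1, -0.85, 1, -0.3, -0.03, 0.03, -0.385],
  [1, -1, 1, -0.3, -0.03, 0.03, -0.44],
  [1, -1, 1, -0.3, -0.04, 0.04, -0.495],
  [1, -1, 1, -0.3, -0.04, 0.04, -0.52],
])

```text
time: 12.4
ee_pos: [0.6408, 0.0949, 0.2684]
tool_rot: [2.98, 0.004, -1.132]
contact_force: [0.1, 0.1, -0.3]
grip_width: 0.0855
finger_force: 0.0
```

Run:
```python
from kin import *
o=arm.get_obs();print(o['time'],o['ee_pos'],o['q'])
go(.165,15,AZ+np.pi+1.6)
```

```text
12.4 [0.64082307 0.09486406 0.26838475] [ 0.0748983   0.73080367  0.75270069  1.74480094 -0.05362593 -1.93104949]
0.165 15 [0.6372 0.1642 0.2455] {'q1': np.float64(0.195), 'q2': np.float64(0.923), 'q3': np.float64(1.045), 'q4': np.float64(1.948), 'q5': np.float64(-0.058), 'd': np.float64(0.8771)}
shift [-0.321  -0.148   0.0932] turn [-0.032  -0.0005 -0.0028]
```

Emit:
move_arm([
  [1, -0.15, -0.07, 0, -0.01, 0, 0],
  [1, -0.3, -0.14, 0.04, -0.03, 0, 0],
  [1, -0.32, -0.148, 0.093, -0.032, 0, -0.003],
  [1, -0.32, -0.148, 0.093, -0.032, 0, -0.003],
])

```text
time: 12.9
ee_pos: [0.6372, 0.1641, 0.245]
tool_rot: [2.879, 0.005, -1.126]
contact_force: [-0.3, -1.4, 0.3]
grip_width: 0.0857
finger_force: 0.0
```

Run:
```python
from kin import *
o=arm.get_obs();print(o['time'],o['ee_pos'],o['q'])
go(.165,15,AZ+np.pi+1.6)
m,im=grab('wrist','w7')
a=axis(AZ);y=np.array([-np.sin(AZ),np.cos(AZ),0]);x=np.cross(y,a)
for n,p in (('globe',G),('ringtop',G+.114*a),('front',G+.132*a)): print(n,proj(m,p).round(1))
for ph in (2.6,2.8,3.0,3.2,3.4,3.6):
    d=np.cos(ph)*y-np.sin(ph)*x; print(ph,proj(m,[G+.114*a+.024*d,G+.102*a+.029*d]).round(1).tolist())
i2=np.clip((im/255.)**.4*255,0,255).astype('uint8')[60:310,180:460]; cv2.imwrite('pics/w7b.png',cv2.resize(i2,None,fx=2.4,fy=2.4,interpolation=2))
```

```text
12.9 [0.6371645  0.16405583 0.24495694] [ 0.18495294  0.92851319  1.05530087  1.95314665 -0.06188979 -1.82376435]
0.165 15 [0.6372 0.1642 0.2455] {'q1': np.float64(0.195), 'q2': np.float64(0.923), 'q3': np.float64(1.045), 'q4': np.float64(1.948), 'q5': np.float64(-0.058), 'd': np.float64(0.8771)}
shift [-0.0005  0.0001 -0.0027] turn [ 0.0003 -0.0004 -0.0008]
globe [340.6 180.4]
ringtop [330.7 219.5]
front [328.1 229.7]
2.6 [[351.2, 190.4], [355.9, 179.9]]
2.8 [[344.6, 187.0], [348.2, 175.9]]
3.0 [[337.3, 184.8], [339.9, 173.4]]
3.2 [[329.9, 184.1], [331.3, 172.6]]
3.4 [[322.5, 184.9], [322.8, 173.5]]
3.6 [[315.5, 187.0], [314.8, 176.1]]
```

View pics/w7b.png

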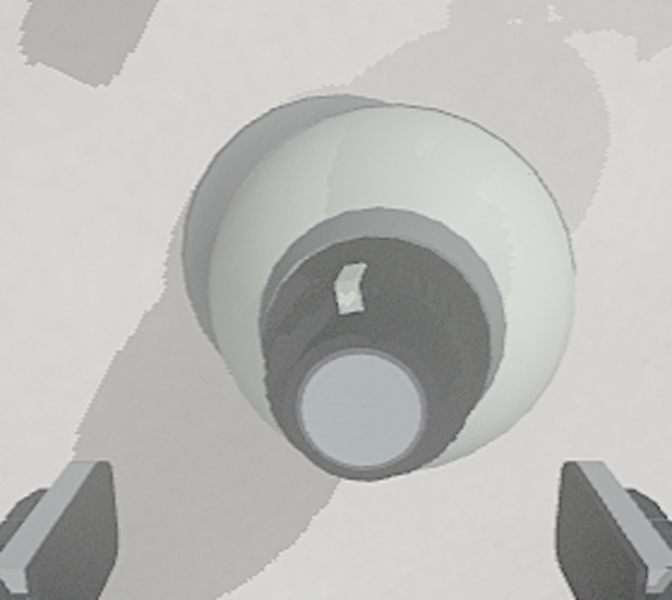

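The view shows the ring's white line at image (325.5,180), the lens front centred at (330.4,230), and open pads symmetric about column 320.6. After correcting for a constant offset of +2.4 px, the line is at about 3.39 rad. I'll descend to the pre-grasp with a slight y correction.

Run:
```python
from kin import *
go(.14,19,AZ+np.pi+1.6);go(.11,22,AZ+np.pi+1.6)
```

```text
0.14 19 [0.6287 0.1604 0.2223] {'q1': np.float64(0.201), 'q2': np.float64(0.988), 'q3': np.float64(1.094), 'q4': np.float64(2.001), 'q5': np.float64(-0.071), 'd': np.float64(0.8804)}
shift [-0.0037  0.0108  0.1306] turn [-0.0225 -0.0012 -0.001 ]
0.11 22 [0.6184 0.1558 0.1945] {'q1': np.float64(0.204), 'q2': np.float64(0.997), 'q3': np.float64(1.017), 'q4': np.float64(1.967), 'q5': np.float64(-0.08), 'd': np.float64(0.8749)}
shift [-0.0044  0.0292  0.2795] turn [-0.0392 -0.0016 -0.0008]
```

Emit:
move_arm([
  [1, -0.002, 0.012, 0.07, -0.012, 0, 0],
  [1, -0.004, 0.016, 0.13, -0.0225, -0.001, -0.001],
  [1, -0.004, 0.025, 0.2, -0.03, -0.0015, -0.001],
  [1, -0.004, 0.034, 0.28, -0.039, -0.0016, -0.001],
  [0.8, -0.004, 0.034, 0.28, -0.039, -0.0016, -0.001],
  [0.78, -0.004, 0.034, 0.28, -0.039, -0.0016, -0.001],
])

```text
time: 13.7
ee_pos: [0.6181, 0.1553, 0.1963]
tool_rot: [2.761, 0.01, -1.125]
contact_force: [-0.7, 0.2, 0.0]
grip_width: 0.0669
finger_force: 0.0
```

Run:
```python
from kin import *
o=arm.get_obs();print(o['time'],o['ee_pos'],o['q'],o['grip_width'])
go(.11,22,AZ+np.pi+1.6)
d=o['ee_pos']-G; print('s',d@axis(AZ))
m,im=grab('wrist','w8')
i2=np.clip((im/255.)**.4*255,0,255).astype('uint8')[110:330,190:450]; cv2.imwrite('pics/w8b.png',cv2.resize(i2,None,fx=2.7,fy=2.7,interpolation=2))
```

```text
13.7 [0.61806461 0.15529005 0.19625522] [ 0.18848448  0.9932149   1.01698586  1.96594149 -0.08561237 -1.81358914] 0.066882471376937
0.11 22 [0.6184 0.1558 0.1945] {'q1': np.float64(0.204), 'q2': np.float64(0.997), 'q3': np.float64(1.017), 'q4': np.float64(1.967), 'q5': np.float64(-0.08), 'd': np.float64(0.8749)}
shift [-0.0014 -0.0058  0.0072] turn [-0.001  -0.0001  0.0001]
s 0.11143619980505094
```

View pics/w8b.png

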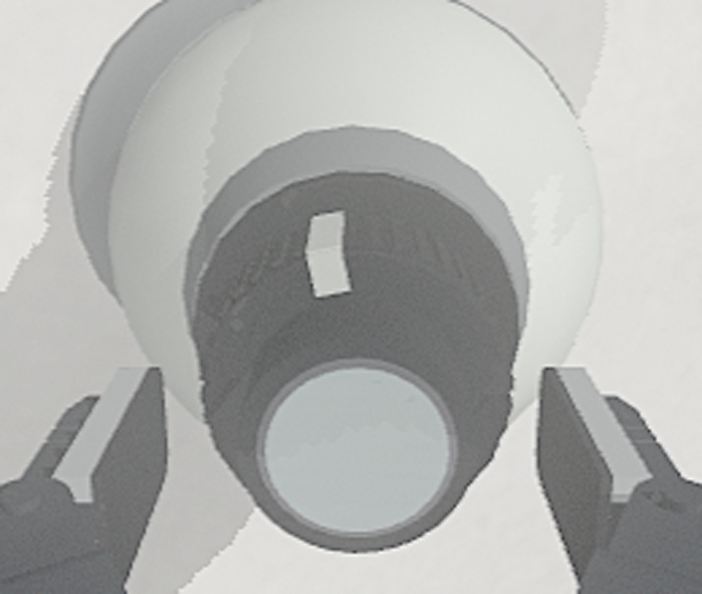

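The close view shows the lens centred at crop column 357.5 against a pad midpoint of 352, so I need about +1.3 mm in tool y. The line is clear of the pads. I'll descend over the ring and close gently, watching the force.

Emit:
move_arm([
  [0.78, 0, 0.0065, 0.04, 0, 0, 0],
  [0.78, 0, 0.0065, 0.08, 0, 0, 0],
  [0.78, 0, 0.0065, 0.11, 0, 0, 0],
  [0.74, 0, 0.0065, 0.11, 0, 0, 0],
  [0.71, 0, 0.0065, 0.11, 0, 0, 0],
])

```text
time: 14.38
ee_pos: [0.6099, 0.1516, 0.1768]
tool_rot: [2.762, 0.01, -1.125]
contact_force: [-0.6, 0.6, 0.1]
grip_width: 0.0607
finger_force: 0.0
```

```bash
sed -i 's/^G=.*AZ=/G=np.array([.5787,.1375,.0925]);AZ=/' kin.py
python3 - <<'E'
from kin import *
o=arm.get_obs();print(o['time'],o['ee_pos'],o['q'],o['grip_width'],o['contact_force'],o['finger_force'])
go(.09,22,AZ+np.pi+1.6)
m,im=grab('wrist','w9'); g=cv2.GaussianBlur(cv2.cvtColor(im,6),(3,3),0).astype(int)
for v in range(200,262,6):
    r=g[v,190:450]; d=np.diff(r); i=np.where(np.abs(d)>11)[0]; print(v,[(int(j+190),int(d[j])) for j in i][:16])
E
```

```text
14.375 [0.60989573 0.15159192 0.17684395] [ 0.18565068  0.93600322  0.84929777  1.85385588 -0.08665892 -1.81634645] 0.060699902675524844 [-0.61797066  0.63300573  0.11359078] 0.0
0.09 22 [0.6095 0.1512 0.1759] {'q1': np.float64(0.201), 'q2': np.float64(0.939), 'q3': np.float64(0.849), 'q4': np.float64(1.857), 'q5': np.float64(-0.082), 'd': np.float64(0.8585)}
shift [0.0007 0.0008 0.0051] turn [-0.0015 -0.0002  0.0001]
200 [(197, -12), (198, -27), (199, -18), (209, -25), (210, -24), (220, 12), (254, -22), (255, -28), (256, -18), (271, -16), (272, -18), (309, 12), (313, -35), (314, -30), (367, 16), (368, 13)]
206 [(195, -21), (196, -17), (211, -21), (212, -22), (252, -31), (253, -34), (254, -14), (263, 12), (266, -20), (267, -17), (299, 36), (300, 37), (301, 13), (312, -15), (313, -41), (314, -33)]
212 [(191, -16), (214, -27), (215, -20), (221, 12), (249, -13), (250, -28), (251, -22), (297, 17), (298, 42), (299, 32), (312, -38), (313, -47), (314, -16), (376, 12), (377, 17), (378, 15)]
218 [(216, -14), (217, -26), (218, -18), (221, 13), (249, -28), (250, -24), (296, 24), (297, 48), (298
[... 427 characters left out ...]
, (391, 43)]
236 [(226, -12), (248, -20), (249, -26), (250, -12), (300, 38), (301, 55), (302, 27), (310, -13), (311, -13), (312, -15), (313, -13), (386, 23), (387, 20), (389, 25), (390, 47), (391, 27)]
242 [(249, -17), (250, -29), (251, -25), (252, -12), (386, 17), (387, 20), (388, 25), (389, 44), (390, 36)]
248 [(248, -18), (249, -34), (250, -24), (388, 15), (389, 35), (390, 25), (399, 13), (400, 28), (401, 20)]
254 [(245, -18), (246, -33), (247, -23), (391, 15), (392, 35), (393, 26), (410, 16), (411, 13)]
260 [(220, -21), (221, -36), (222, -26), (231, 30), (232, 31), (243, -31), (244, -30), (394, 15), (395, 36), (396, 26), (407, -31), (408, -27), (416, 18), (417, 46), (418, 57), (419, 27)]
```

Emit:
move_arm([
  [0.695, 0, 0, 0, 0, 0, 0],
  [0.685, 0, 0, 0, 0, 0, 0],
])

```text
time: 14.68
ee_pos: [0.6097, 0.1516, 0.1761]
tool_rot: [2.761, 0.01, -1.125]
contact_force: [1.2, -0.3, 0.6]
grip_width: 0.0584
finger_force: 0.0
```

Emit:
move_arm([
  [0.675, 0, 0, 0, 0, 0, 0],
  [0.675, 0, 0, 0, 0, 0, 0],
])

```text
time: 14.92
ee_pos: [0.6097, 0.1515, 0.1761]
tool_rot: [2.761, 0.01, -1.125]
contact_force: [0.6, 1.2, 1.2]
grip_width: 0.058
finger_force: 5.7
```

Both pads touch at 58 mm with only about 1 N lateral force, so the gripper is well centred. Now the full grip.

Emit:
move_arm([
  [0.65, 0, 0, 0, 0, 0, 0],
  [0.62, 0, 0, 0, 0, 0, 0],
  [0.62, 0, 0, 0, 0, 0, 0],
])

```text
time: 15.3
ee_pos: [0.6098, 0.1516, 0.1763]
tool_rot: [2.762, 0.01, -1.125]
contact_force: [1.9, 0.1, 2.5]
grip_width: 0.0562
finger_force: 63.2
```

Emit:
move_arm([
  [0.62, 0, 0, 0, 0, 0, 0.03],
  [0.62, 0, 0, 0, 0, 0, 0.08],
  [0.62, 0, 0, 0, 0, 0, 0.13],
  [0.62, 0, 0, 0, 0, 0, 0.18],
])

```text
time: 15.8
ee_pos: [0.6099, 0.1516, 0.1762]
tool_rot: [2.813, -0.193, -1.661]
contact_force: [2.4, 0.6, 2.3]
grip_width: 0.0565
finger_force: 63.1
```

Emit:
move_arm([
  [0.62, 0, 0, 0, 0, 0, 0.05],
  [0.62, 0, 0, 0, 0, 0, 0.1],
  [0.62, 0, 0, 0, 0, 0, 0.15],
  [0.62, 0, 0, 0, 0, 0, 0.2],
  [0.62, 0, 0, 0, 0, 0, 0.25],
  [0.62, 0, 0, 0, 0, 0, 0.3],
  [0.62, 0, 0, 0, 0, 0, 0.35],
  [0.62, 0, 0, 0, 0, 0, 0.4],
  [0.62, 0, 0, 0, 0, 0, 0.4],
])

```text
time: 16.92
ee_pos: [0.6102, 0.1514, 0.1762]
tool_rot: [-3.053, -0.369, -2.961]
contact_force: [2.9, -0.0, 1.2]
grip_width: 0.056
finger_force: 63.1
```

Run:
```python
from kin import *
o=arm.get_obs();print(o['time'],o['ee_pos'],o['q'],o['contact_force'],o['torque'])
go(.09,22,AZ+np.pi+1.6-.58*np.pi)
```

```text
16.925 [0.61024569 0.15135316 0.17616833] [ 0.18541287  0.93638107  0.84842016  1.85229925 -0.08714349  0.00444283] [ 2.85652952 -0.02010356  1.16136091] [-0.05204997 -0.70441226 -0.0245435 ]
0.09 22 [0.6095 0.1512 0.1759] {'q1': np.float64(0.201), 'q2': np.float64(0.939), 'q3': np.float64(0.849), 'q4': np.float64(1.857), 'q5': np.float64(-0.082), 'd': np.float64(0.8585)}
shift [0.0032 0.0004 0.0024] turn [0.     0.0016 0.0051]
```

Emit:
move_arm([
  [0.62, 0, 0, 0, 0, 0, 0.05],
  [0.62, 0, 0, 0, 0, 0, 0.1],
  [0.62, 0, 0, 0, 0, 0, 0.15],
  [0.62, 0, 0, 0, 0, 0, 0.2],
  [0.62, 0, 0, 0, 0, 0, 0.25],
  [0.62, 0, 0, 0, 0, 0, 0.3],
  [0.62, 0, 0, 0, 0, 0, 0.35],
  [0.62, 0, 0, 0, 0, 0, 0.4],
  [0.62, 0, 0, 0, 0, 0, 0.45],
  [0.62, 0, 0, 0, 0, 0, 0.48],
])

```text
time: 18.18
ee_pos: [0.6099, 0.1509, 0.1762]
tool_rot: [-2.766, 0.061, 1.841]
contact_force: [1.6, -0.8, 2.9]
grip_width: 0.0563
finger_force: 63.1
```

Run:
```python
from kin import *
o=arm.get_obs();print(o['time'],o['ee_pos'],o['q'],o['contact_force'])
m,im=grab('wrist','w10'); h=cv2.cvtColor(im,cv2.COLOR_BGR2HSV); g=h[...,2]
a=axis(AZ);y=np.array([-np.sin(AZ),np.cos(AZ),0]);x=np.cross(y,a)
print('axis pts',proj(m,[G,G+.085*a,G+.132*a]).round(1).tolist())
print('index 33,36',proj(m,[G+.085*a+.033*y,G+.085*a+.036*y]).round(1).tolist())
for ph in (-.1,0,.1):
    d=np.cos(ph)*y-np.sin(ph)*x; print(ph,proj(m,[G+.114*a+.024*d,G+.114*a+.029*d,G+.09*a+.029*d]).round(1).tolist())
c=proj(m,G+.11*a).astype(int); sub=im[150:270,260:400]
np.set_printoptions(linewidth=250)
print('rows 165..235 col 290..350'); print(cv2.cvtColor(im,6)[156:240:4,288:362:3])
```

```text
18.175 [0.60985378 0.15090908 0.17622341] [ 0.18522434  0.93635787  0.84797234  1.85305176 -0.08793819  1.51379891] [ 1.56198988 -0.79042974  2.93626497]
axis pts [[318.4, 203.0], [318.3, 252.4], [318.2, 308.6]]
index 33,36 [[307.4, 192.7], [306.4, 186.9]]
-0.1 [[314.6, 231.9], [313.8, 220.6], [314.5, 202.8]]
0 [[308.8, 232.5], [306.7, 221.3], [308.5, 203.4]]
0.1 [[303.2, 233.6], [299.8, 222.7], [302.7, 204.6]]
rows 165..235 col 290..350
[[143 142 143 144 144 144 144 144 145 144 144 142 143 144 143 140 141 143 141 139 138 137 137 135 136]
 [144 145 145 145 145 146 147 145 145 147 145 143 144 143 143 142 142 142 139 140 140 138 138 136 136]
 [145 146 147 148 156 126  67  66  71  69  68  67  66  66  68  63  71 154 145 143 140 139 140 137 136]
 [152  79  71  75  74  73  72  71  69  73  71  69  69  69  69  69  67  68  66  62  55 132 141 138 136]
 [ 74  72  73  73  73  72  72  71  71  69  69  69  69  68  66  68  68  66  66  65  66  67  62 114 141]
 [ 73  72  72  73  71  69  70  72  70  68  67  68  68  67  67  66  66  65  68  65  64  66  65  65  65]
 [ 72  73  70  70  71  68  66  74  88  8
[... 805 characters left out ...]
  98  99  98 101  24  28  29  25  26  27  27  24  28  28  26  29  26  26  33  31]
 [ 37  34  36  30 103  97  95  95  98  31  34  28  30  29  31  26  26  28  21  27  29  29  29  23  29]
 [ 34  34  39  28 155 115 110 146 152  29  35  34  33  32  31  25  21  23  24  26  35  27  27  27  28]
 [ 36  30  34  32 133 201 142 141 145  38  29  30  27  27  29  29  25  28  27  31  29  21  26  34  26]
 [ 36  36  35  32 131 159 142 144 142 103  29  30  29  29  25  28  25  30  30  29  27  29  30  26  28]
 [ 33  37  32  31  18 144 141 142 143 153  24  30  28  31  30  28  30  27  25  29  27  28  28  26  30]
 [ 36  35  33  33  30 152 144 147 157 115  24  30  30  28  30  27  27  26  29  26  27  29  29  30  29]]
```

```bash
cat > line.py <<'E'
from kin import *
def lines(name):
    m,im=grab('wrist',name); g=cv2.GaussianBlur(cv2.cvtColor(im,6),(3,3),0).astype(float)
    a=axis(AZ);y=np.array([-np.sin(AZ),np.cos(AZ),0]);x=np.cross(y,a)
    for v in range(182,240,3):
        r=g[v,285:340]; k=np.where(r>(r.max()+30)/2)[0]
        if len(k)==0: continue
        # sub-pixel half-height crossings
        t=(r.max()+30)/2; i,j=k[0],k[-1]
        l=285+i-(r[i]-t)/(r[i]-r[i-1]) if i else 285; q=285+j+(r[j]-t)/(r[j]-r[j+1]) if j<54 else 339
        print(v,round(l,1),round(q,1),'c',round((l+q)/2,2),'w',round(q-l,1),'max',int(r.max()))
    print('pred index',[proj(m,G+s*a+r*y).round(1).tolist() for s,r in((.085,.036),(.085,.0325),(.082,.036))])
    for ph in (0,.1):
        d=np.cos(ph)*y-np.sin(ph)*x; print(ph,proj(m,[G+.09*a+.029*d,G+.102*a+.029*d,G+.114*a+.029*d,G+.114*a+.024*d]).round(1).tolist())
E
python3 -c "
from line import *
lines('w11')"
```

```text
182 285 339 c 312.0 w 54 max 102
185 302.5 315.1 c 308.81 w 12.6 max 150
188 302.7 315.4 c 309.05 w 12.8 max 147
191 303.3 316.0 c 309.69 w 12.7 max 148
194 303.7 316.4 c 310.04 w 12.8 max 147
197 304.3 317.0 c 310.68 w 12.7 max 148
200 304.8 317.4 c 311.09 w 12.6 max 139
203 301.1 314.0 c 307.52 w 12.9 max 101
206 300.6 313.9 c 307.27 w 13.3 max 98
209 300.1 313.8 c 306.97 w 13.7 max 98
212 299.6 313.8 c 306.66 w 14.2 max 98
215 299.0 313.4 c 306.23 w 14.4 max 98
218 299.1 313.4 c 306.22 w 14.3 max 131
221 298.7 313.9 c 306.28 w 15.2 max 146
224 299.4 314.1 c 306.72 w 14.7 max 184
227 299.9 314.8 c 307.31 w 14.9 max 185
230 300.5 315.8 c 308.11 w 15.3 max 156
233 301.4 316.6 c 308.98 w 15.2 max 144
236 302.2 316.0 c 309.09 w 13.9 max 149
239 302.5 305.7 c 304.06 w 3.2 max 46
pred index [[306.3, 187.0], [307.5, 193.8], [306.5, 185.5]]
0 [[308.4, 203.5], [307.6, 211.8], [306.6, 221.5], [308.7, 232.6]]
0.1 [[302.6, 204.7], [301.2, 213.1], [299.7, 222.9], [303.1, 233.8]]
```

The ring line sits about 0.052 rad short of the index, so I'll turn it 0.0165 further.

Emit:
move_arm([
  [0.62, 0, 0, 0, 0, 0, 0.008],
  [0.62, 0, 0, 0, 0, 0, 0.0165],
  [0.62, 0, 0, 0, 0, 0, 0.0165],
])

```text
time: 18.65
ee_pos: [0.6097, 0.151, 0.176]
tool_rot: [-2.769, 0.08, 1.793]
contact_force: [2.8, -4.4, 1.0]
grip_width: 0.056
finger_force: 63.1
```

```bash
python3 -c "
from line import *
o=arm.get_obs();print(o['time'],o['ee_pos'],o['q'][5],o['contact_force'],(o['ee_pos']-G)@axis(AZ))
lines('w12')"
```

```text
18.65 [0.60968759 0.15097175 0.17595255] 1.5652336580507413 [ 2.79386816 -4.36890482  0.99093501] 0.09003406285887353
182 285 339 c 312.0 w 54 max 98
185 299.1 311.4 c 305.24 w 12.3 max 145
188 299.0 312.1 c 305.56 w 13.0 max 148
191 299.6 312.6 c 306.1 w 12.9 max 147
194 300.5 313.2 c 306.86 w 12.8 max 147
197 301.2 314.0 c 307.61 w 12.8 max 148
200 301.7 314.4 c 308.04 w 12.7 max 139
203 301.1 314.1 c 307.62 w 13.0 max 99
206 300.6 313.9 c 307.23 w 13.3 max 100
209 300.1 313.8 c 306.92 w 13.7 max 99
212 299.6 313.7 c 306.63 w 14.1 max 99
215 299.1 313.4 c 306.25 w 14.3 max 99
218 299.1 313.3 c 306.2 w 14.2 max 134
221 298.7 313.8 c 306.26 w 15.2 max 145
224 299.1 314.1 c 306.58 w 15.0 max 172
227 299.5 315.1 c 307.3 w 15.5 max 154
230 300.6 315.8 c 308.19 w 15.2 max 145
233 301.3 316.4 c 308.89 w 15.1 max 144
236 302.2 316.0 c 309.1 w 13.8 max 149
239 302.5 305.5 c 303.98 w 3.0 max 52
pred index [[302.9, 188.1], [304.5, 194.8], [303.2, 186.5]]
0 [[305.7, 204.5], [304.6, 212.8], [303.4, 222.6], [306.1, 233.6]]
0.1 [[299.9, 205.9], [298.4, 214.4], [296.6, 224.3], [300.5, 235.0]]
```

The lines agree within 0.015 rad. Next I press straight along the axis in small steps.

Emit:
move_arm([
  [0.62, 0, 0, 0.005, 0, 0, 0],
  [0.62, 0, 0, 0.01, 0, 0, 0],
  [0.62, 0, 0, 0.01, 0, 0, 0],
])

```text
time: 19.08
ee_pos: [0.609, 0.1509, 0.1741]
tool_rot: [-2.769, 0.079, 1.793]
contact_force: [2.9, -3.6, 0.6]
grip_width: 0.0563
finger_force: 63.2
```

Emit:
move_arm([
  [0.62, 0, 0, 0.004, 0, 0, 0],
  [0.62, 0, 0, 0.008, 0, 0, 0],
  [0.62, 0, 0, 0.008, 0, 0, 0],
])

```text
time: 19.45
ee_pos: [0.6086, 0.1506, 0.173]
tool_rot: [-2.769, 0.079, 1.793]
contact_force: [4.4, -4.8, 2.1]
grip_width: 0.0563
finger_force: 63.2
```

Emit:
move_arm([
  [0.62, 0, 0, 0.003, 0, 0, 0],
  [0.62, 0, 0, 0.006, 0, 0, 0],
  [0.62, 0, 0, 0.006, 0, 0, 0],
])

```text
time: 19.82
ee_pos: [0.6086, 0.1506, 0.1729]
tool_rot: [-2.772, 0.08, 1.793]
contact_force: [4.0, -3.4, 6.0]
grip_width: 0.0561
finger_force: 63.5
```

```bash
python3 -c "
from line import *
o=arm.get_obs();print(o['time'],o['ee_pos'],o['contact_force'],o['torque'],(o['ee_pos']-G)@axis(AZ))
lines('w13')"
```

```text
19.825 [0.60862708 0.15059698 0.17290101] [ 4.01700739 -3.37038075  6.00825683] [-0.55851376 -0.39117614  0.37984059] 0.0867846963424646
182 285 339 c 312.0 w 54 max 88
185 285 339 c 312.0 w 54 max 109
188 298.5 311.3 c 304.86 w 12.8 max 149
191 298.7 312.1 c 305.37 w 13.4 max 149
194 299.5 312.6 c 306.02 w 13.1 max 148
197 300.2 313.2 c 306.71 w 13.1 max 149
200 300.9 313.4 c 307.16 w 12.5 max 146
203 301.0 313.9 c 307.45 w 12.9 max 99
206 300.5 313.8 c 307.18 w 13.3 max 100
209 300.0 313.8 c 306.88 w 13.7 max 99
212 299.6 313.5 c 306.55 w 14.0 max 100
215 299.0 313.4 c 306.23 w 14.4 max 99
218 299.3 313.4 c 306.33 w 14.1 max 136
221 298.4 313.6 c 306.05 w 15.2 max 163
224 298.9 314.4 c 306.68 w 15.5 max 146
227 299.8 315.2 c 307.49 w 15.4 max 146
230 300.6 315.9 c 308.23 w 15.3 max 146
233 301.4 316.5 c 308.94 w 15.1 max 145
236 302.2 316.1 c 309.11 w 13.9 max 149
239 302.4 305.5 c 303.96 w 3.1 max 59
pred index [[302.4, 190.1], [304.1, 196.9], [302.7, 188.5]]
0 [[305.3, 206.8], [304.2, 215.5], [303.0, 225.8], [305.8, 237.1]]
0.1 [[299.4, 208.3], [297.8, 217.1], [296.0, 227.6], [300.1, 238.5]]
```

Emit:
move_arm([
  [0.62, 0, 0, 0.004, 0, 0, 0],
  [0.62, 0, 0, 0.007, 0, 0, 0],
  [0.62, 0, 0, 0.007, 0, 0, 0],
])

```text
time: 20.25
ee_pos: [0.6086, 0.1506, 0.1729]
tool_rot: [-2.774, 0.08, 1.793]
contact_force: [5.6, -2.8, 11.2]
grip_width: 0.0568
finger_force: 64.0
```

```bash
python3 -c "
from line import *
o=arm.get_obs();print(o['time'],o['ee_pos'],o['contact_force'],o['torque'],(o['ee_pos']-G)@axis(AZ))
lines('w14')"|grep -v c\ 3
python3 - <<'E'
from kin import *
# collar/ring boundary row along line column: brightness step index(148)->ring(99)
for n in ('w11','w12','w13','w14'):
    g=cv2.cvtColor(cv2.imread(f'pics/{n}.png'),6).astype(float)[:,304:311].mean(1)
    i=[k for k in range(180,230)]; 
    cr=lambda lo,hi,t,s: next((k+(t-g[k])/(g[k+1]-g[k]) for k in range(lo,hi) if (g[k]-t)*(g[k+1]-t)<=0 and (g[k+1]-g[k])*s>0),None)
    print(n,'outer',cr(178,195,105,1),'idx/ring',cr(194,210,122,-1),'ringtop',cr(212,228,122,1),'barrel',cr(230,245,90,-1))
E
```

```text
20.25 [0.60860133 0.15057894 0.17285159] [ 5.56598052 -2.78715818 11.15221123] [-0.6153023  -0.26876726  0.35636758] 0.08672731292671315
pred index [[302.3, 190.1], [304.0, 196.9], [302.6, 188.5]]
0 [[305.2, 206.9], [304.2, 215.6], [303.1, 225.9], [305.9, 237.1]]
0.1 [[299.3, 208.4], [297.9, 217.2], [296.1, 227.6], [300.2, 238.6]]
w11 outer 183.4931506849315 idx/ring 198.46762589928056 ringtop 217.70119521912352 barrel 237.67670364500793
w12 outer 183.65384615384616 idx/ring 200.07692307692307 ringtop 217.73664122137404 barrel 237.73322422258593
w13 outer 185.34615384615384 idx/ring 200.54909090909092 ringtop 217.8841698841699 barrel 237.8995983935743
w14 outer 185.390350877193 idx/ring 200.55849056603773 ringtop 217.9423868312757 barrel 237.97505197505197
```

The ring has moved home and stopped hard: axial force rose to 12 N with no further travel, and the picture offsets put it about 4 mm lower. I'll ease the press, release and back away.

Emit:
move_arm([
  [0.62, 0, 0, -0.004, 0, 0, 0],
  [0.66, 0, 0, -0.004, 0, 0, 0],
  [0.7, 0, 0, -0.004, 0, 0, 0],
  [0.78, 0, 0, -0.004, 0, 0, 0],
  [0.78, 0, 0, -0.004, 0, 0, 0],
])

```text
time: 20.92
ee_pos: [0.6072, 0.1512, 0.1705]
tool_rot: [-2.767, 0.078, 1.793]
contact_force: [-0.2, 0.7, -0.1]
grip_width: 0.0667
finger_force: 0.0
```

```bash
python3 -c "
from line import *
o=arm.get_obs();print(o['time'],o['ee_pos'],o['contact_force'],o['finger_force'],o['grip_width'],(o['ee_pos']-G)@axis(AZ))
lines('w15')"
python3 - <<'E'
from kin import *
for n in ('w14','w15'):
    g=cv2.cvtColor(cv2.imread(f'pics/{n}.png'),6).astype(float)[:,304:311].mean(1)
    cr=lambda lo,hi,t,s: next((k+(t-g[k])/(g[k+1]-g[k]) for k in range(lo,hi) if (g[k]-t)*(g[k+1]-t)<=0 and (g[k+1]-g[k])*s>0),None)
    print(n,'outer',cr(178,195,105,1),'idx/ring',cr(194,210,122,-1),'ringtop',cr(212,228,122,1),'barrel',cr(230,245,90,-1))
E
```

```text
20.925 [0.60715524 0.15115269 0.17047261] [-0.24239529  0.73693626 -0.14049273] 0.0 0.06668501885835089 0.08411452836006118
182 285 339 c 312.0 w 54 max 75
185 285 339 c 312.0 w 54 max 86
188 285 339 c 312.0 w 54 max 105
191 298.8 311.9 c 305.36 w 13.1 max 150
194 299.0 312.4 c 305.72 w 13.4 max 150
197 299.8 313.1 c 306.44 w 13.4 max 152
200 300.5 313.8 c 307.14 w 13.4 max 150
203 301.2 314.1 c 307.66 w 12.8 max 150
206 301.5 314.8 c 308.13 w 13.2 max 106
209 301.1 314.5 c 307.76 w 13.4 max 101
212 300.6 314.4 c 307.48 w 13.8 max 101
215 300.0 314.2 c 307.11 w 14.1 max 100
218 299.6 314.0 c 306.78 w 14.4 max 101
221 299.2 313.9 c 306.55 w 14.7 max 108
224 298.6 314.0 c 306.31 w 15.4 max 149
227 298.7 314.6 c 306.64 w 15.8 max 151
230 299.7 315.3 c 307.46 w 15.6 max 149
233 300.4 316.0 c 308.21 w 15.6 max 149
236 301.2 316.6 c 308.9 w 15.4 max 147
239 302.0 317.3 c 309.66 w 15.4 max 150
pred index [[303.0, 193.7], [304.6, 200.5], [303.3, 192.0]]
0 [[305.8, 210.7], [304.7, 219.8], [303.3, 230.7], [306.2, 242.1]]
0.1 [[299.9, 212.2], [298.2, 221.5], [296.2, 232.5], [300.4, 243.5]]
w14 outer 185.390350877193 idx/ring 200.55849056603773 ringtop 217.9423868312757 barrel 237.97505197505197
w15 outer 189.06428571428572 idx/ring 204.46762589928056 ringtop 222.55194805194805 barrel 242.91235059760956
```

Run:
```python
from kin import *
np.set_printoptions(linewidth=200)
for n,c in (('w9',303),('w15',304)):
    g=cv2.cvtColor(cv2.imread(f'pics/{n}.png'),6).astype(float)
    print(n,'line',g[160:250,c:c+6].mean(1).astype(int))
    print(n,'side',g[160:250,322:328].mean(1).astype(int))
```

```text
w9 line [161 162 163 170 112  75  83  84  84  84  83  83  84  84  83  83  83  84  83  84  84  85  87  79  42  35  40  39  38  37  37  38  37  35  37  37  36  35  34  30  38 120 130 126 125 125 125 125 124
 124 125 124 124 125 124 124 123 133 142 135 145 144 144 144 143 144 144 144 144 143 143 143 143 143 144 146 156  94  16  26  26  25  26  26  24  26  24  25  25  26]
w9 side [174 176 186 106  87  92  92  92  93  93  93  93  93  93  93  93  92  93  93  93  85  88  80  35  39  44  42  40  40  40  39  39  39  39  39  37  38  37  38  37  37  36  38  35  36  36  36  34  34
  33  34  33  34  33  33  35  32  30  33  34  31  30  31  29  30  29  30  30  30  29  29  29  29  28  29  29  28  28  27  29  25  29  27  28  27  29  28  28  28  28]
w15 line [147 147 148 147 148 148 153 131  86  68  72  72  72  73  72  72  73  71  73  71  72  72  72  71  71  72  85 101  99  98 140 150 148 147 147 146 147 148 147 147 147 147 146 148 145 101  97  99 100
  99  99  98  99  99  98  98  98  99  98  98  99  90  93 139 130 139 147 145 145 145 145 145 145 145 145 145 145 145 145 145 146 148 158  95  20  28  25  25  25  25]
w15 side [145 146 146 146 147 152 142  59  68  70  70  70  71  70  69  70  69  70  69  69  68  69  68  67  71  87  87  92  31  32  31  42  37  34  36  35  35  34  35  34  34  33  34  33  33  30  27  30  30
  28  29  29  28  29  28  28  27  27  26  27  28  26  26  25  34  32  29  30  28  29  28  29  29  28  28  29  27  28  28  27  28  27  28  27  25  24  24  22  24  24]
```

Run:
```python
from kin import *
o=arm.get_obs(); m=arm.camera_model('wrist'); T=R.from_euler('xyz',o['tool_rot'])
ct=T.inv().apply(m['position']-o['ee_pos']); cr=T.inv()*R.from_euler('xyz',m['attitude'])
a=axis(AZ);y=np.array([-np.sin(AZ),np.cos(AZ),0]);x=np.cross(y,a)
def rows(ee,rot,ph,d):
    T=R.from_euler('xyz',rot); mm=dict(m); mm['position']=np.array(ee)+T.apply(ct); mm['attitude']=(T*cr).as_euler('xyz')
    u=np.cos(ph)*y-np.sin(ph)*x
    p=proj(mm,[G+.085*a+.036*u,G+(.09-d)*a+.029*u,G+(.114-d)*a+.029*u,G+(.114-d)*a+.020*u])[:,1]; return (p-p[0]).round(1)
print('w9 obs 0 17.1 33.8 53.4', rows([.6099,.15159,.17684],[2.762,.0098,-1.125],3.39,0))
for d in (0,.003,.0035,.004): print('w15 obs 0 15.3 33.1 53.3',d,rows(o['ee_pos'],o['tool_rot'],0,d))
```

```text
w9 obs 0 17.1 33.8 53.4 [ 0.  16.2 34.1 53.6]
w15 obs 0 15.3 33.1 53.3 0 [ 0.  17.1 37.  57.3]
w15 obs 0 15.3 33.1 53.3 0.003 [ 0.  15.  34.1 54. ]
w15 obs 0 15.3 33.1 53.3 0.0035 [ 0.  14.7 33.6 53.5]
w15 obs 0 15.3 33.1 53.3 0.004 [ 0.  14.3 33.1 53. ]
```

Picture geometry puts the ring at 3.5–3.9 mm. To rule out the fingertips having reached the collar, I'll regrip 5 mm higher and press again.

Emit:
move_arm([
  [0.78, 0, 0, -0.015, 0, 0, 0],
  [0.78, 0, 0, -0.03, 0, 0, 0],
  [0.71, 0, 0, -0.03, 0, 0, 0],
  [0.69, 0, 0, -0.03, 0, 0, 0],
  [0.675, 0, 0, -0.03, 0, 0, 0],
  [0.675, 0, 0, -0.03, 0, 0, 0],
])

```text
time: 21.72
ee_pos: [0.61, 0.1516, 0.1766]
tool_rot: [-2.769, 0.079, 1.793]
contact_force: [1.7, 0.2, 0.3]
grip_width: 0.0576
finger_force: 5.0
```

Emit:
move_arm([
  [0.65, 0, 0, 0, 0, 0, 0],
  [0.62, 0, 0, 0, 0, 0, 0],
  [0.62, 0, 0, 0, 0, 0, 0],
  [0.62, 0, 0, 0, 0, 0, 0],
])

```text
time: 22.22
ee_pos: [0.6102, 0.1517, 0.177]
tool_rot: [-2.77, 0.079, 1.793]
contact_force: [3.2, 1.2, 4.2]
grip_width: 0.056
finger_force: 63.1
```

Emit:
move_arm([
  [0.62, 0, 0, 0.003, 0, 0, 0],
  [0.62, 0, 0, 0.006, 0, 0, 0],
  [0.62, 0, 0, 0.006, 0, 0, 0],
])

```text
time: 22.6
ee_pos: [0.6101, 0.1517, 0.1769]
tool_rot: [-2.772, 0.079, 1.793]
contact_force: [4.8, 1.6, 8.3]
grip_width: 0.0558
finger_force: 63.3
```

Emit:
move_arm([
  [0.62, 0, 0, 0.004, 0, 0, 0],
  [0.62, 0, 0, 0.006, 0, 0, 0],
  [0.62, 0, 0, 0.006, 0, 0, 0],
  [0.62, 0, 0, 0.002, 0, 0, 0],
  [0.68, 0, 0, 0.002, 0, 0, 0],
  [0.78, 0, 0, 0.002, 0, 0, 0],
  [0.85, 0, 0, 0.002, 0, 0, 0],
])

```text
time: 23.48
ee_pos: [0.6084, 0.1511, 0.1743]
tool_rot: [-2.766, 0.079, 1.793]
contact_force: [0.3, 0.0, -0.2]
grip_width: 0.0726
finger_force: 0.0
```

Emit:
move_arm([
  [1, 0, 0, -0.05, 0, 0, 0],
  [1, 0, 0, -0.12, 0, 0, 0],
  [1, 0, 0, -0.18, 0.01, 0, 0],
  [1, 0, 0, -0.25, 0.03, 0, 0],
  [1, 0, 0, -0.32, 0.05, 0, 0],
  [1, 0, 0, -0.38, 0.06, 0, 0],
  [1, 0, 0, -0.38, 0.06, 0, 0],
])

```text
time: 24.35
ee_pos: [0.6121, 0.1516, 0.1796]
tool_rot: [-2.69, 0.078, 1.792]
contact_force: [-0.1, 0.6, 0.5]
grip_width: 0.0854
finger_force: 0.0
```

Run:
```python
from kin import *
o=arm.get_obs();print(o['time'],o['ee_pos'],o['q'],o['contact_force'],o['grip_width'])
m,im=grab('wrist','w16'); a=axis(AZ);y=np.array([-np.sin(AZ),np.cos(AZ),0]);x=np.cross(y,a)
g=cv2.cvtColor(im,6)
for ph in (0,): print(proj(m,[G+.085*a+.036*y,G+.085*a+.031*y,G+.086*a+.029*y,G+.11*a+.029*y,G+.11*a+.021*y,G]).round(1).tolist())
_,k=cv2.threshold(g,80,255,0); p=proj(m,G+.1*a+.03*y).astype(int)
for v in range(p[1]-22,p[1]+24,3):
    r=g[v,p[0]-25:p[0]+30]; b=np.where(r>85)[0]; print(v,(b.min()+p[0]-25,b.max()+p[0]-25,len(b)) if len(b) else None)
# did the projector shift: compare scene before/after around the globe's foot
s,b=grab('scene','scene1'); c0=cv2.imread('pics/scene0.png')
for (u0,u1,v0,v1,n) in ((318,388,255,290,'foot'),(250,300,245,285,'clock'),(250,318,192,235,'tray edge')):
    A=cv2.cvtColor(c0,6)[v0:v1,u0:u1].astype(np.float32);B=cv2.cvtColor(b,6)[v0:v1,u0:u1].astype(np.float32)
    print(n,cv2.phaseCorrelate(A,B))
```

```text
24.35 [0.61209746 0.15164472 0.17958701] [ 0.18498561  1.12583129  1.22051595  2.11525662 -0.08645155  1.57200414] [-0.10894236  0.5581337   0.53864475] 0.08539405767111703
[[303.1, 185.2], [305.3, 194.6], [305.9, 198.8], [299.5, 214.7], [303.6, 231.4], [326.7, 201.8]]
183 (np.int64(292), np.int64(311), 16)
186 (np.int64(286), np.int64(311), 16)
189 (np.int64(281), np.int64(312), 15)
192 (np.int64(278), np.int64(313), 14)
195 (np.int64(302), np.int64(313), 12)
198 (np.int64(301), np.int64(312), 12)
201 (np.int64(300), np.int64(311), 12)
204 (np.int64(299), np.int64(310), 12)
207 (np.int64(297), np.int64(309), 13)
210 (np.int64(296), np.int64(308), 10)
213 (np.int64(295), np.int64(308), 14)
216 (np.int64(295), np.int64(309), 15)
219 (np.int64(296), np.int64(310), 15)
222 (np.int64(297), np.int64(310), 14)
225 (np.int64(298), np.int64(311), 14)
228 (np.int64(298), np.int64(311), 14)
foot ((0.04623394730730013, 0.014587865660793398), 0.9920536382698718)
clock ((0.02862674752457295, -0.01227177180135186), 0.9927922976016998)
tray edge ((0.04387676321623246, 0.5301525399666147), 0.6490344394872218)
```

The projector foot and the clock show no shift (under 0.05 px), and the line meets the index continuously. My retreat tilt had the wrong sign and ran into the reach limit, so I'll undo that first.

Emit:
move_arm([
  [1, 0, 0, 0, -0.02, 0, 0],
  [1, 0, 0, 0, -0.04, 0, 0],
  [1, 0, 0, 0, -0.06, 0, 0],
])

```text
time: 24.82
ee_pos: [0.6122, 0.1518, 0.1804]
tool_rot: [-2.883, 0.078, 1.792]
contact_force: [-0.3, -0.1, 0.6]
grip_width: 0.0854
finger_force: 0.0
```

Run:
```python
from kin import *
o=arm.get_obs();print(o['time'],o['ee_pos'],o['q'],o['contact_force'],(o['ee_pos']-G)@axis(AZ))
xa=np.arctan2(*R.from_euler('xyz',o['tool_rot']).as_matrix()[1::-1,0])
for s,t in ((.12,20),(.14,18),(.16,14)): go(s,t,xa)
```

```text
24.825 [0.61215998 0.15182492 0.18041649] [ 0.18465442  0.78823302  0.6075682   1.64695942 -0.08524288  1.55500284] [-0.25959092 -0.06504309  0.57616821] 0.09514901639865582
0.12 20 [0.6197 0.1558 0.2038] {'q1': np.float64(0.2), 'q2': np.float64(0.945), 'q3': np.float64(0.949), 'q4': np.float64(1.916), 'q5': np.float64(-0.075), 'd': np.float64(0.869)}
shift [ 0.002   0.01   -0.1239] turn [ 0.0264  0.0024 -0.0083]
0.14 18 [0.6266 0.1589 0.2223] {'q1': np.float64(0.198), 'q2': np.float64(0.935), 'q3': np.float64(0.99), 'q4': np.float64(1.933), 'q5': np.float64(-0.068), 'd': np.float64(0.8727)}
shift [ 0.0021  0.0217 -0.2233] turn [ 0.0155  0.0046 -0.0075]
0.16 14 [0.6334 0.1619 0.2409] {'q1': np.float64(0.191), 'q2': np.float64(0.862), 'q3': np.float64(0.913), 'q4': np.float64(1.86), 'q5': np.float64(-0.055), 'd': np.float64(0.8654)}
shift [ 0.0022  0.0334 -0.3226] turn [-0.0063  0.009  -0.006 ]
```

Emit:
move_arm([
  [1, 0, 0.01, -0.1, 0, 0, 0],
  [1, 0, 0.022, -0.22, 0, 0, 0],
  [1, 0, 0.033, -0.32, 0, 0, 0],
  [1, 0, 0.1, -0.45, -0.03, 0, 0],
  [1, 0, 0.2, -0.6, -0.06, 0, 0],
  [1, 0, 0.3, -0.6, -0.08, 0, 0],
  [1, 0, 0.3, -0.6, -0.08, 0, 0],
])

```text
time: 25.7
ee_pos: [0.6967, 0.179, 0.2807]
tool_rot: [-3.131, 0.078, 1.793]
contact_force: [-1.0, -0.8, 0.6]
grip_width: 0.0853
finger_force: 0.0
```

Run:
```python
from kin import *
o=arm.get_obs();print(o['time'],o['ee_pos'],o['q'],o['contact_force'])
s,b=grab('scene','scene2'); c0=cv2.imread('pics/scene0.png')
for (u0,u1,v0,v1,n) in ((318,388,258,290,'foot'),(325,385,240,285,'globe'),(250,300,245,285,'clock'),(470,505,240,282,'bottle'),(188,240,165,200,'case'),(440,475,300,336,'jar')):
    A=cv2.cvtColor(c0,6)[v0:v1,u0:u1].astype(np.float32);B=cv2.cvtColor(b,6)[v0:v1,u0:u1].astype(np.float32)
    print(n,cv2.phaseCorrelate(A,B))
m,im=grab('wrist','w17'); a=axis(AZ);y=np.array([-np.sin(AZ),np.cos(AZ),0])
P=proj(m,[G+.085*a+.036*y,G+.085*a+.031*y,G+.098*a+.029*y,G+.11*a+.029*y,G+.11*a+.021*y]).round(1);print(P.tolist())
g=cv2.cvtColor(im,6); p=P[2].astype(int)
for v in range(p[1]-16,p[1]+14,3):
    r=g[v,p[0]-14:p[0]+20]; b=np.where(r>75)[0]; print(v,(b.min()+p[0]-14,b.max()+p[0]-14,len(b)) if len(b) else None)
```

```text
25.7 [0.69674969 0.17898004 0.28066302] [ 0.19731789  0.77608197  0.88358481  1.68687096 -0.07856066  1.54715695] [-1.01482549 -0.75519076  0.582127  ]
foot ((0.03592845483456131, -0.033655190581555416), 1.0007105693221092)
globe ((0.025685326751908377, 0.5175273387770538), 1.0114337921142578)
clock ((0.016814093788472206, -0.03019830647873789), 0.9936986489295959)
bottle ((-0.42118822747641005, 0.45347020768215884), 0.696034535655269)
case ((0.004333097751938908, 0.024937304445668218), 1.0017814711042883)
jar ((0.0024495054037956265, -0.012838978116288757), 1.0102982200038286)
[[196.8, 155.2], [198.9, 161.1], [199.9, 166.3], [200.1, 169.2], [203.7, 179.3]]
150 None
153 (np.int64(195), np.int64(202), 8)
156 (np.int64(195), np.int64(203), 9)
159 (np.int64(196), np.int64(204), 9)
162 (np.int64(197), np.int64(204), 8)
165 (np.int64(198), np.int64(204), 7)
168 (np.int64(198), np.int64(206), 9)
171 (np.int64(199), np.int64(207), 9)
174 (np.int64(200), np.int64(208), 9)
177 (np.int64(201), np.int64(206), 6)
```

```bash
python3 -c "
from workcell import arm
print(arm.close_job())"
```

```text
the job is handed in; nothing more can be done
None
```

The job is handed in. The cap lies flat in the tray, the ring's line meets the index and the ring is pressed to a hard stop (3.5–3.9 mm of 4 by picture measurement), and the images show no shift of the projector's foot.

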